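# Put away a rinsed sample tube and its cap

### The arm

A 6-joint arm with a two-finger parallel gripper is mounted at the origin on the work surface. World frame = base frame: x ahead of the robot, y to its left, z up, the work surface at z = 0. Lengths are in m, angles in rad, forces in N, time in s.
With the tool pointing down it reaches from about 0.35 to 0.85 m from the base axis. Payload 8.1 kg.
Tool frame: the origin (TCP) lies at the very end of the fingers, on their centre line; the grasp point (between the pads) lies 19 mm behind it; z points along the fingers, y is the direction in which the jaws open and shut (so a half turn about z gives the same grasp; the last joint's range is limited). The gripper opens to 93 mm and grips with 3 to 60 N. Pads are 15 mm wide; open, the fingers measure 128 mm over their backs; the gripper's body (75 mm by 188 mm) begins 65 mm behind the grasp point.
Start: joints at [-1.426, 0.13, 1.488, -0, 1.523, -0.085], TCP at [0.137, -0.584, 0.189] pointing down, gripper open.
Joint ranges: [-2.96, 2.96], [-0.89, 2.26], [0.02, 2.5], [-1.34, 4.48], [0, 2.73], [-2.66, 2.66]. Speed limits (rad/s): [2.39, 2.39, 2.79, 3.14, 3.14, 3.14].

### API

Orientations are given as a rotation vector (axis times angle).
In Python, from plant import robot gives the robot as it stands.
- The arm moves only by the tool jog_arm, never from a script. Its argument "commands" is a list of rows, each a list of 3 entries, a list of its own where there are three numbers: the shift along the world's x, y, z scaled (see below), then the turn, a rotation vector about the world's x, y, z scaled (see below), then the closure, from -1 (fully open) to 1 (shut), so that 0 is half open. In form: [[[tx, ty, tz], [ax, ay, az], hand], ...]. A call has 1 to 10 rows; each row is the pose to reach, as a shift and turn from the pose measured when the call began, turning the shorter way round; what a row does not reach only later rows make up. The controller multiplies each number of a shift by 0.6 m and each number of a turn by 2 pi rad. A row lasts 1/8 s, in which the tool goes at most 62.5 mm and 10.7 degrees, less where a joint would pass 70% of its speed; a pose out of reach is approached as far as the arm can. A call with a number of a shift or a turn outside -1 to 1 is refused whole. A call with a gripper value outside its range is refused whole. The fingers move at their own pace and stop on an object; "newtons" is the grip in N (left out, the last holds). Time passes only in rows, so rows that repeat a pose let the fingers close. It gives the time, the measured TCP pose, the force and the opening at its end, in the units of the state.
- robot.read_state(): the state, without advancing time (a new reading comes with each control period).
- robot.read_camera(name): name is "scene" or "top" or "wrist"; returns a dict with "pixels" (420x560x3 uint8, red, green, blue), "fovy" (degrees; the focal length in pixels is half the picture's height over the tangent of half this angle, whatever the lens; pixels are square), "cx", "cy" (the principal point, pixels), "rvec" (rotation vector, rad) and "tvec" (3), from world to camera coordinates, as OpenCV has them; the wrist camera has in their place "tool_from_camera" (4x4, takes a point from camera to tool coordinates, whose origin is the TCP and whose axes are the flange's). Camera axes: x right, y down, z forward; pixel columns grow to the right and rows downward; lengths in m; the calibration is good to about 2 mm. A picture is of the moment at which its call begins: read the wrist's pose just before it. There is no depth.
- robot.close_job(): hands the job in, once; it reports no verdict.
Trained networks look in the newest picture that a camera, given by its name, has taken for a name from the list of things; names that differ only in an ending like _2 or _b are one class to them, and where a whole thing is asked for, a point or a joint stands for the part that bears it (a point fixed in the world has none). Each returns a list of dicts, best first, with "p" (0 to 1); they miss things now and then, are a little off and sometimes report something else, mostly with a low value. They report only what shows in the picture. A call takes as long as a camera call. They do not tell look-alikes from the thing itself.
- robot.trace(camera, name): "pixels" (420x560 bool, what is visible of it) and "uv" ([column, row] in pixels, amid what is visible of it).
The state is a dict: "t": time; "q": joint angles; "dq": joint speeds; "joint_torque": joint torques, N m; "tool_pos": TCP position; "orientation": TCP orientation; "force": force on the tool from outside, world axes, zero at the start; "wrist_torque": the same for the moment, N m; "opening": finger opening in m.
Only numpy, scipy, OpenCV 4.12 (cv2) and the standard library are available. Lean on these libraries where they do the work, as an engineer would, in place of code of your own. Each camera call takes 0.05 s, during which the arm holds its last target.

### The job

Put the rinsed sample tube and its cap away: push the loose orange cap down through the sprung flap of the caps box so that it lies inside and the flap is shut again, and take the tube off its draining cradle, turn it mouth down and lower it gently over the slim drying peg until its rim sits flat on the block. Let go of it there, and leave the bottle, beaker and glove box where they stand.

Things in the scene. Friction and masses are not known exactly. Their poses are not given: they have to be found in the camera images.
- cap_center (a point): Loose orange plastic screw cap lying flat on the bench: a solid disc 36 mm in diameter, 20 mm high, 15 g. The point is its centre, 10 mm above its underside; z is its axis.
- capbox: Fixed grey caps box, 120 mm (its x) by 160 mm (its y), 120 mm high, 5 mm walls, closed on top but for the flap opening, 80 mm (x) by 130 mm (y), in the middle of the top. Origin: centre of its underside, on the bench; z up.
- flap_center (a point): Centre of the opening of the caps box, level with the flap's upper face when shut (120 mm above the bench). Axes as the box's: the flap's hinge lies along y, 40 mm away on the +x side; its free edge is on the -x side.
- flap (a joint): Angle of the aluminium flap (77 x 127 x 4 mm): 0 shut and level, grows as the free edge swings down into the box, to 1.25 rad. A spring shuts it: about 0.5 N at its middle starts it, about 1.7 N holds it at 1 rad. The cap's own weight does not open it; the cap slides off it when it is held down about 0.9 rad or more.
- box_inside (a point): Middle of the inside of the caps box, 55 mm above the bench; axes as the box's.
- tube_center (a point): Loose white plastic sample tube: 30 mm outside, 110 mm long, 25 mm bore 105 mm deep, 35 g, one end open. The point is on its axis half-way along; z runs along the axis from closed bottom to open mouth. At the start it lies on the cradle, its mouth to the robot's left (within 20 degrees of world +y) and 15 degrees below level, its centre 85 mm above the bench.
- tube_mouth (a point): Centre of the tube's open mouth, in the plane of the rim (55 mm along the tube's z from its centre).
- cradle: Fixed draining cradle: two 7 mm steel rods (25 mm over both) sloping down 15 degrees towards its +x, a small stop at the low end, over a drip tray 170 (x) by 76 (y) by 14 mm. The tube lies on the rods, its sides free for fingers; a tilted gripper has most room towards the closed end. Origin: centre of the underside; the tube's centre is 85 mm above it, axis in its x-z plane.
- slim_seat (a point): Foot of the slim drying peg, on the top face of its fixed 90 x 90 x 12 mm grey block (12 mm above the bench), z up. The white peg is 15 mm in diameter, 75 mm tall above this point, with a chamfered tip. The inverted tube's rim rests here, around the peg.
- slim_tip (a point): Tip of the slim peg, 75 mm above its seat.
- stout_tip (a point): Tip of the stout peg on the other, equal block: 34 mm in diameter, 60 mm tall above its block; too thick for the tube. The two blocks change places.
- bottle: Bystander: closed white bottle, 64 mm in diameter, 150 mm high; origin at the centre of its underside.
- beaker: Bystander: empty glass beaker, 72 mm across, 85 mm high; origin at the centre of its underside.
- glovebox: Bystander: paper box, 120 x 230 x 85 mm; origin at the centre of its underside.
Not all that is in view belongs to the job. What is shaped like the part that bears slim_seat but brown is not meant. There is more than one size of the part that bears cap_center; the job needs the smaller.

How it is judged:
At the end, for the whole second after the job is handed in: The cap lies inside the caps box, under the flap, and the flap is shut (below 0.08 rad). The tube stands mouth down over the slim peg: its mouth within 9 mm of the peg's axis and within 4 mm of the block's top face, upright within 0.08 rad, at rest and released (x of cap_center in the frame of box_inside between -0.056 and 0.056 m and y of cap_center in the frame of box_inside between -0.076 and 0.076 m and z of cap_center in the frame of box_inside below 0.04 m and value of joint flap below 0.08 rad and horizontal distance between tube_mouth and slim_seat below 0.009 m and z of tube_mouth in the frame of slim_seat below 0.004 m and z of tube_center in the frame of slim_seat above 0.05 m and angle between the z axis of tube_center and the z axis of slim_seat, either way round below 0.08 rad and linear speed of tube below 0.02 m/s); the robot touches nothing.
It fails at once if the tube was dropped onto the peg (faster than 0.6 m/s while its mouth is around the peg, below its tip) (horizontal distance between tube_mouth and slim_seat below 0.009 m and z of tube_mouth in the frame of slim_tip below 0 m and linear speed of tube above 0.6 m/s).
It fails at once if the bottle, beaker or glove box was moved by more than 30 mm (distance of any of bottle, beaker, glovebox from where it was at the start of the episode above 0.03 m).
It also fails if it takes over 58 s, if anything falls off the work surface, if the arm or the gripper's body presses on something with over 40 N, if the wrist force passes 120 N, or if a joint passes its speed limit or range.

## Working session

There is one attempt and no reset: what is moved stays moved. The work goes in short steps, Python scripts to look and compute and a tool call to move; the robot and the scene stay as the last step left them, time stands still between calls to the robot, and variables do not carry over. Pictures are saved under pics/ and viewed, and the job is handed in when it is done.

Besides the shell and the picture viewer there is one more tool, called after "Request:" as name(argument=value, ...) on one line, values as JSON. jog_arm: Moves the arm, as the interface text tells. Shifts and turns lie within -1 to 1; 1 stands for 0.6 m of shift or 2 pi rad of turn. Its arguments: {"type":"object","properties":{"commands":{"type":"array"},"newtons":{"type":"number"}},"required":["commands"]}

```bash
mkdir -p pics
cat > h.py <<'E'
import numpy as np,cv2
from plant import robot
def shot(c,fn):
    d=robot.read_camera(c); cv2.imwrite('pics/'+fn,d['pixels'][:,:,::-1]); return d
def K(d):
    h=d['pixels'].shape[0]; f=h/2/np.tan(np.radians(d['fovy'])/2)
    return np.array([[f,0,d['cx']],[0,f,d['cy']],[0,0,1]])
def ext(d,st=None):
    if 'rvec' in d:
        R=cv2.Rodrigues(np.array(d['rvec'],float))[0]; return R,np.array(d['tvec'],float)
    T=np.array(d['tool_from_camera']); Rt=cv2.Rodrigues(np.array(st['orientation'],float))[0]
    Rw=Rt@T[:3,:3]; c=Rt@T[:3,3]+np.array(st['tool_pos'])
    return Rw.T,-Rw.T@c
def onz(d,uv,z,st=None):
    R,t=ext(d,st); r=R.T@np.linalg.inv(K(d))@np.array([uv[0],uv[1],1.]); c=-R.T@t
    return c+r*(z-c[2])/r[2]
def proj(d,P,st=None):
    R,t=ext(d,st); p=K(d)@(R@np.array(P,float)+t); return p[:2]/p[2]
E
python3 - <<'E'
from h import *
s=robot.read_state(); print(s)
for c in ['scene','top']:
    d=shot(c,c+'0.png'); R,t=ext(d); print(c,d['fovy'],d['cx'],d['cy'],-R.T@t)
    for n in ['cap_center','capbox','flap','tube_center','cradle','slim_seat','slim_tip','stout_tip','bottle','beaker','glovebox']:
        for r in robot.trace(c,n)[:4]: print(n,round(r['p'],2),np.round(r['uv'],1),r['pixels'].sum(),np.round(onz(d,r['uv'],0.0),3))
E
```

```text
{'t': 0.0, 'q': array([-1.42635843e+00,  1.31146020e-01,  1.48928882e+00,  1.90411317e-05,
        1.52299505e+00, -8.53895877e-02]), 'dq': array([ 8.59302571e-04, -2.90810834e-04,  2.98564374e-03, -2.66528653e-04,
       -1.28364548e-05,  7.27808526e-04]), 'joint_torque': array([ 4.49312269e-03, -5.59839857e+01, -4.91760099e+01,  7.70192407e-02,
        3.50108917e-02, -1.46101838e-04]), 'tool_pos': array([ 0.13663053, -0.58359226,  0.18799131]), 'orientation': array([-3.11904813e+00, -3.60006070e-01,  5.52984816e-05]), 'force': array([ 0.51564971, -1.36056081, -0.73641154]), 'wrist_torque': array([ 0.03214755, -0.03131682, -0.00736557]), 'opening': 0.09297676812249066}
scene 49.44011844939152 271.45769127107076 209.1334699868078 [1.50582106 0.08317561 0.75961161]
cap_center 0.79 [199.1 193.1] 238 [ 0.336 -0.1    0.   ]
capbox 0.77 [ 94.9 214.1] 4217 [ 0.424 -0.391  0.   ]
capbox 0.37 [293.2 207.8] 475 [0.433 0.179 0.   ]
capbox 0.35 [ 88.9 197.3] 852 [ 0.335 -0.433  0.   ]
flap 0.89 [ 91.  196.4] 823 [ 0.33  -0.428  0.   ]
flap 0.55 [389.3 259. ] 1237 [0.669 0.398 0.   ]
tube_cente
[... 929 characters left out ...]
.45  -0.088  0.   ]
capbox 0.76 [472.1 229.2] 4685 [ 0.501 -0.382  0.   ]
capbox 0.37 [257.2 231.1] 1506 [0.54  0.154 0.   ]
tube_center 0.56 [254.4 219.7] 596 [0.57  0.159 0.   ]
cradle 0.92 [255. 231.] 1470 [0.541 0.159 0.   ]
slim_seat 0.82 [171.9 219. ] 1316 [0.589 0.365 0.   ]
slim_seat 0.59 [102.  235.8] 1457 [0.56  0.541 0.   ]
slim_tip 0.81 [104.9 235.8] 1371 [0.56  0.533 0.   ]
slim_tip 0.62 [171.1 219.2] 1304 [0.588 0.368 0.   ]
stout_tip 0.96 [174.7 269.9] 1458 [0.461 0.363 0.   ]
bottle 0.62 [427.2 138.9] 989 [ 0.747 -0.306  0.   ]
bottle 0.34 [170.2 218.7] 1353 [0.59 0.37 0.  ]
beaker 0.61 [161.7 159.8] 922 [0.747 0.387 0.   ]
glovebox 0.81 [245.1 136.3] 5286 [0.793 0.168 0.   ]
```

View pics/scene0.png

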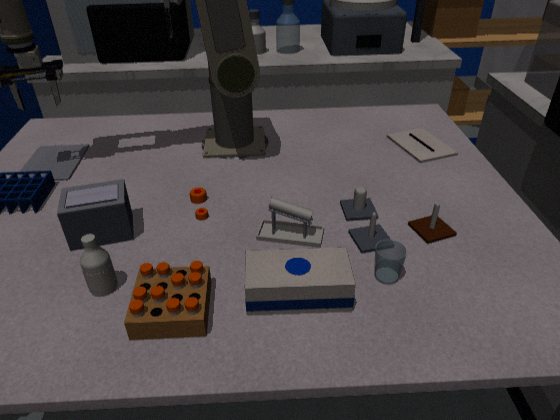

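View pics/top0.png

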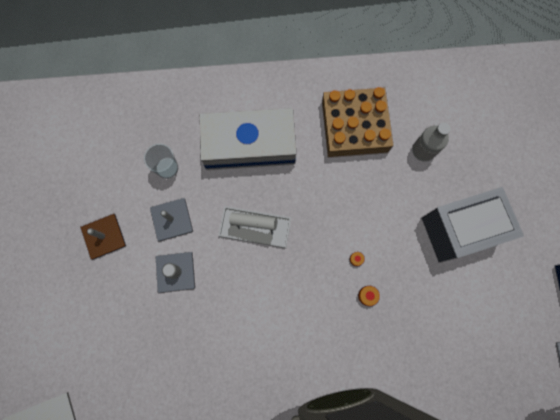

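The top picture shows the small cap at (357,259), the large one at (370,296), the box flap at about (480,222), and the tube from about (230,218) to (275,223). The slim grey block is at (172,219), the stout one at (175,271), and the brown decoy at (103,236). Next I'll zoom in to measure.

Run:
```python
from h import *
d=robot.read_camera('top'); im=d['pixels'][:,:,::-1]
def crop(x0,y0,x1,y1,k): return cv2.convertScaleAbs(cv2.resize(im[y0:y1,x0:x1],None,fx=k,fy=k,interpolation=cv2.INTER_CUBIC),alpha=1.3)
cv2.imwrite('pics/c1.png',crop(145,190,295,250,5))
cv2.imwrite('pics/c2.png',crop(415,180,530,270,6))
d=robot.read_camera('scene'); im=d['pixels'][:,:,::-1]
cv2.imwrite('pics/c3.png',crop(250,180,400,255,5))
d=robot.read_camera('top')
for n in ['tube_center','cap_center','slim_seat','slim_tip','flap']:
  for r in robot.trace('top',n):
    m=r['pixels'].astype(np.uint8); c,_=cv2.findContours(m,0,2); c=max(c,key=cv2.contourArea); print(n,round(r['p'],2),cv2.minAreaRect(c))
```

```text
tube_center 0.89 ((252.876953125, 220.984619140625), (48.3735466003418, 12.651541709899902), 7.125016689300537)
cap_center 0.66 ((368.5, 296.0), (20.0, 21.0), 90.0)
cap_center 0.59 ((356.5, 259.5), (13.0, 13.0), 90.0)
slim_seat 0.97 ((102.34246826171875, 236.74658203125), (37.45316696166992, 40.37919616699219), 69.44395446777344)
slim_seat 0.9 ((170.76470947265625, 219.558837890625), (36.380340576171875, 37.107948303222656), 75.96376037597656)
slim_seat 0.74 ((174.40853881835938, 272.17681884765625), (37.32585525512695, 39.20319366455078), 83.6598129272461)
slim_tip 0.66 ((102.56341552734375, 236.5292510986328), (37.138633728027344, 38.916542053222656), 69.775146484375)
slim_tip 0.65 ((170.8627166748047, 219.87826538085938), (36.74883270263672, 37.563209533691406), 75.25643920898438)
flap 0.71 ((479.35394287109375, 220.04713439941406), (37.208736419677734, 57.194618225097656), 72.12130737304688)
flap 0.28 ((471.3612976074219, 224.56552124023438), (54.44346618652344, 91.96202087402344), 72.29956817626953)
```

View pics/c1.png

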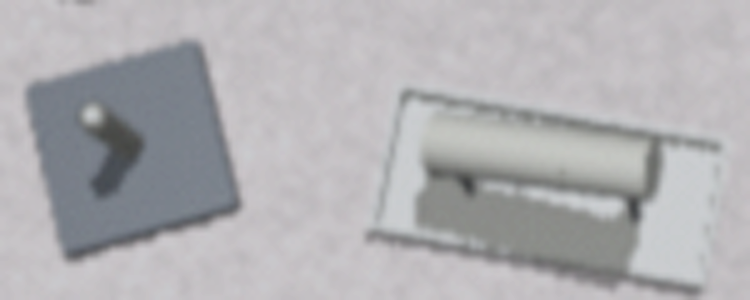

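View pics/c2.png

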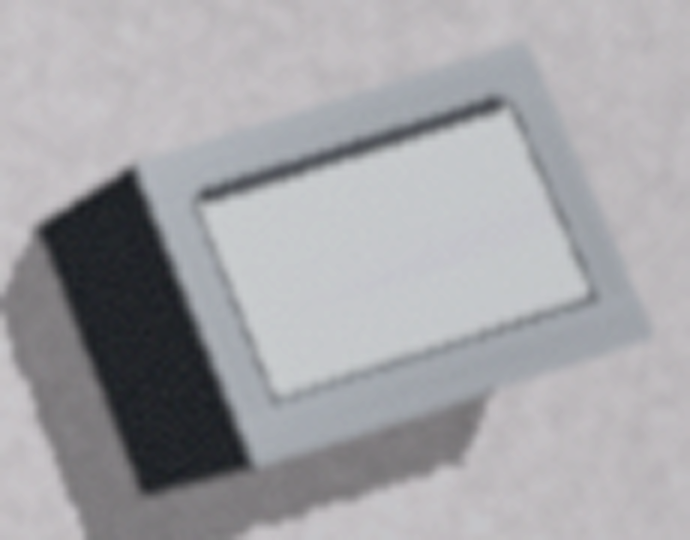

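View pics/c3.png

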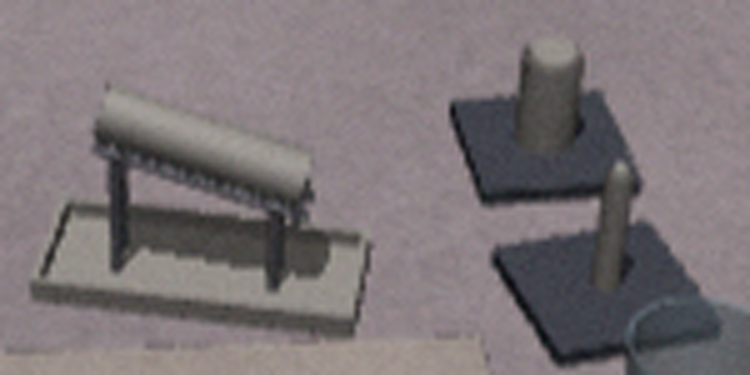

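Run:
```python
from h import *
d=robot.read_camera('top'); s=robot.read_camera('scene')
f=lambda uv,z,c=d: onz(c,uv,z)
C=np.array([f(p,.12) for p in [(437.5,207.5),(503,187),(523.3,235.8),(457,257.8)]])
print('box',C.round(3),C.mean(0),[np.linalg.norm(C[i]-C[i-1]) for i in range(4)])
e=C[1]-C[0]; e2=C[2]-C[3]; print('y-axis angles',np.degrees(np.arctan2(e[1],e[0])),np.degrees(np.arctan2(e2[1],e2[0])))
F=np.array([f((415+x/6,180+y/6),.12) for x,y in [(200,200),(510,103),(595,297),(278,398)]]);print('flap',F.round(3),F.mean(0),[np.linalg.norm(F[i]-F[i-1]) for i in range(4)])
B=np.array([f((145+x/5,190+y/5),.012) for x,y in [(28,88),(198,40),(240,203),(66,250)]]);print('blk',B.round(4),B.mean(0),[np.linalg.norm(B[i]-B[i-1]) for i in range(4)])
print('tip top',f((145+92/5,190+114/5),.087),'scene',onz(s,(250+620/5,180+165/5),.087))
print('cap',f((357,259.3),.02))
# tube centerline
def tri(a,b):
    r=[]
    A=[];bb=[]
    for c,uv in((d,a),(s,b)):
        R,t=ext(c); P=K(c)@np.c_[R,t]; A+= [uv[0]*P[2]-P[0],uv[1]*P[2]-P[1]]
    A=np.array(A); return np.linalg.lstsq(A[:,:3],-A[:,3],rcond=None)[0]
print('tube ctr top', f((145+540/5,190+152/5),.085),'scene',onz(s,(250+205/5,180+145/5),.085), 'net',f((252.9,221),.085))
a=f((145+425/5,190+140/5),.085-.055*.2588); b=f((145+655/5,190+167/5),.085+.055*.2588); print(a,b,np.linalg.norm(a-b),np.degrees(np.arctan2(*(a-b)[[1,0]])))
ref=np.array([.549,.158,.085]);print(proj(d,ref),proj(s,ref))
T=[f((145+x/5,190+y/5),.007) for x,y in [(405,92),(722,147),(702,290),(368,235)]];T=np.array(T);print('tray',T.round(3),T.mean(0),[np.linalg.norm(T[i]-T[i-1]) for i in range(4)])
```

```text
box [[ 0.541 -0.259  0.12 ]
 [ 0.576 -0.415  0.12 ]
 [ 0.461 -0.438  0.12 ]
 [ 0.425 -0.284  0.12 ]] [ 0.50076799 -0.34883392  0.12      ] [np.float64(0.11813676129545682), np.float64(0.15971061525678978), np.float64(0.11674019647538085), np.float64(0.15890174804826365)]
y-axis angles -77.34809746834664 -76.84094543706561
flap [[ 0.525 -0.281  0.12 ]
 [ 0.553 -0.403  0.12 ]
 [ 0.477 -0.421  0.12 ]
 [ 0.449 -0.297  0.12 ]] [ 0.50119363 -0.35062713  0.12      ] [np.float64(0.07775315121662472), np.float64(0.12549215755867255), np.float64(0.07774228232924298), np.float64(0.12657059893025094)]
blk [[0.6195 0.4149 0.012 ]
 [0.6372 0.3293 0.012 ]
 [0.5527 0.3116 0.012 ]
 [0.5363 0.398  0.012 ]] [0.58643228 0.36345306 0.012     ] [np.float64(0.08496265882127987), np.float64(0.08743978723372646), np.float64(0.08639527932984312), np.float64(0.08785641112091327)]
tip top [0.58671314 0.36469293 0.087     ] scene [0.59281982 0.36745707 0.087     ]
cap [ 0.44834932 -0.08244245  0.02      ]
tube ctr top [0.55209555 0.15872425 0.085     ] scene [0.55817608 0.16220916 0.085     ] net [0.55070469 0.15905336 0.085     ]
[0.56499046 0.21289866 0.070766  ] [0.53812056 0.10626867 0.099234  ] 0.1135886188978833 75.85639011440419
[253.40494176 221.68495878] [289.08388898 207.00572498]
tray [[0.603 0.228 0.007]
 [0.562 0.072 0.007]
 [0.492 0.088 0.007]
 [0.532 0.25  0.007]] [0.54724733 0.15921374 0.007     ] [np.float64(0.07425833634563841), np.float64(0.16146344456598133), np.float64(0.0723554472318885), np.float64(0.16752615752291047)]
```

Request:
jog_arm(commands=[[[0.52,0.835,-0.04],[0,0,0],-1],[[0.52,0.835,-0.04],[0,0,0],-1],[[0.52,0.835,-0.04],[0,0,0],-1],[[0.52,0.835,-0.04],[0,0,0],-1],[[0.52,0.835,-0.04],[0,0,0],-1],[[0.52,0.835,-0.04],[0,0,0],-1],[[0.52,0.835,-0.04],[0,0,0],-1],[[0.52,0.835,-0.04],[0,0,0],-1],[[0.52,0.835,-0.04],[0,0,0],-1],[[0.52,0.835,-0.04],[0,0,0],-1]])

```text
t: 2.95
tool_pos: [0.4498, -0.0803, 0.1651]
orientation: [-3.12, -0.365, -0.001]
force: [-0.5, -0.3, -0.2]
opening: 0.0927
```

Request:
jog_arm(commands=[[[0,0,0],[0,0,0],-1],[[0,0,0],[0,0,0],-1]])

```text
t: 3.2
tool_pos: [0.4495, -0.0808, 0.1651]
orientation: [3.12, 0.365, 0.001]
force: [-0.1, 0.5, -0.6]
opening: 0.0931
```

Run:
```python
from h import *
s=robot.read_state(); print(s['t'],s['q'].round(4),s['tool_pos'],s['orientation'])
d=shot('wrist','w1.png')
for r in robot.trace('wrist','cap_center'):
    m=r['pixels'].astype(np.uint8);c,_=cv2.findContours(m,0,2); c=max(c,key=cv2.contourArea); print(r['p'],r['uv'],cv2.minAreaRect(c),onz(d,r['uv'],.02,s))
print(proj(d,[.448,-.082,.02],s))
```

```text
3.2 [-2.9030e-01 -2.5630e-01  1.9022e+00  1.0000e-04  1.4953e+00  1.0473e+00] [ 0.44948089 -0.08078811  0.16513383] [3.12025267e+00 3.65473994e-01 5.69383179e-04]
0.92 [282.6, 191.4] ((283.5, 191.0), (34.0, 31.0), 90.0) [ 0.45256673 -0.08223994  0.02      ]
0.69 [280.0, 266.4] ((279.5, 263.5), (37.0, 41.0), 90.0) [ 0.36596878 -0.09988259  0.02      ]
0.54 [503.4, 200.8] ((500.0, 202.5), (115.0, 118.0), 90.0) [ 0.49868426 -0.32149892  0.02      ]
[281.41802915 195.3397411 ]
```

View pics/w1.png

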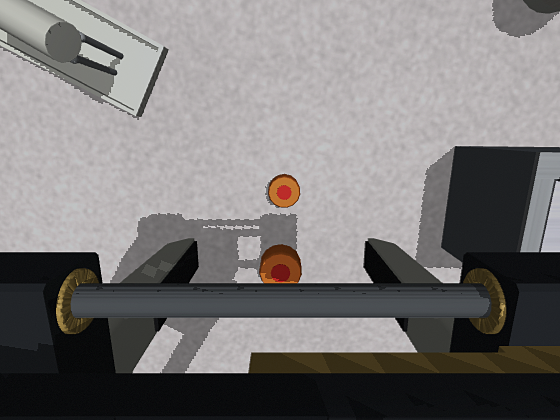

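Request:
jog_arm(commands=[[[0.004,-0.002,-0.1],[0,0,0],-1],[[0.004,-0.002,-0.18],[0,0,0],-1],[[0.004,-0.002,-0.24],[0,0,0],-1],[[0.004,-0.002,-0.268],[0,0,0],-1],[[0.004,-0.002,-0.268],[0,0,0],-1],[[0.004,-0.002,-0.268],[0,0,0],1],[[0.004,-0.002,-0.268],[0,0,0],1],[[0.004,-0.002,-0.268],[0,0,0],1],[[0.004,-0.002,-0.268],[0,0,0],1],[[0.004,-0.002,-0.268],[0,0,0],1]], newtons=15)

```text
t: 4.55
tool_pos: [0.4518, -0.0826, 0.0045]
orientation: [3.12, 0.363, 0.001]
force: [0.3, -0.4, -0.3]
opening: 0.0479
```

Request:
jog_arm(commands=[[[0,0,0],[0,0,0],1],[[0,0,0.1],[0,0,0],1],[[0,0,0.2],[0,0,0],1],[[0,0,0.3],[0,0,0],1],[[0,0,0.35],[0,0,0],1],[[0,0,0.35],[0,0,0],1]])

```text
t: 5.3
tool_pos: [0.4537, -0.0831, 0.2178]
orientation: [3.118, 0.363, 0.01]
force: [0.1, 0.8, -0.7]
opening: 0.0006
```

Run:
```python
from h import *
s=robot.read_state(); print(s['t'],s['q'].round(4),s['tool_pos'],s['orientation'],s['opening'])
d=shot('wrist','w2.png')
R=cv2.Rodrigues(s['orientation'])[0]; print(R.round(3), np.degrees(np.arctan2(R[1,1],R[0,1])))
```

```text
5.3 [-2.9260e-01 -2.7160e-01  1.8194e+00  2.0000e-04  1.5872e+00  1.0466e+00] [ 0.45365628 -0.08311853  0.21777769] [3.11810878 0.36267506 0.00965512] 0.000601267782631088
[[ 0.973  0.23   0.006]
 [ 0.23  -0.973 -0.002]
 [ 0.006  0.003 -1.   ]] -76.73171463736223
```

View pics/w2.png

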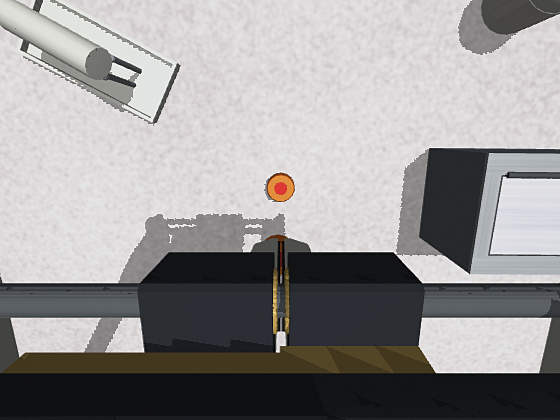

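I lifted before the fingers had finished closing, since they take about 1.2 s. The cap is still on the bench at (281,187), so I'll measure it again.

Run:
```python
from h import *
s=robot.read_state(); d=robot.read_camera('wrist'); print(s['tool_pos'],onz(d,(281,188),.02,s))
t=robot.read_camera('top'); print([ (r['uv'],onz(t,r['uv'],.02).round(3)) for r in robot.trace('top','cap_center')])
```

```text
[ 0.45250015 -0.08277902  0.21536616] [ 0.45099475 -0.08386249  0.02      ]
[]
```

Request:
jog_arm(commands=[[[0,0,-0.05],[0,0,0],-1],[[0,0,-0.1],[0,0,0],-1],[[0,0,-0.15],[0,0,0],-1],[[0,0,-0.2],[0,0,0],-1],[[0,0,-0.2],[0,0,0],-1],[[0,0,-0.2],[0,0,0],-1]])

```text
t: 6.25
tool_pos: [0.4508, -0.0822, 0.0928]
orientation: [-3.119, -0.363, 0.004]
force: [0.3, 0.3, 0.5]
opening: 0.0559
```

Request:
jog_arm(commands=[[[0,-0.0025,-0.03],[0,0,0],-1],[[0,-0.0025,-0.08],[0,0,0],-1],[[0,-0.0025,-0.13],[0,0,0],-1],[[0,-0.0025,-0.148],[0,0,0],-1],[[0,-0.0025,-0.148],[0,0,0],1],[[0,-0.0025,-0.148],[0,0,0],1],[[0,-0.0025,-0.148],[0,0,0],1],[[0,-0.0025,-0.148],[0,0,0],1],[[0,-0.0025,-0.148],[0,0,0],1],[[0,-0.0025,-0.148],[0,0,0],1]])

```text
t: 7.5
tool_pos: [0.4508, -0.0838, 0.0041]
orientation: [-3.119, -0.363, 0.004]
force: [-0.2, -0.5, 0.5]
opening: 0.0375
```

Request:
jog_arm(commands=[[[0,0,0],[0,0,0],1],[[0,0,0],[0,0,0],1],[[0,0,0],[0,0,0],1],[[0,0,0],[0,0,0],1]])

```text
t: 8.0
tool_pos: [0.4508, -0.0838, 0.0041]
orientation: [-3.119, -0.363, 0.004]
force: [-0.4, -0.5, 0.4]
opening: 0.0009
```

Request:
jog_arm(commands=[[[0,0,0.05],[0,0,0],-1],[[0,0,0.12],[0,0,0],-1],[[0,0,0.2],[0,0,0],-1],[[0,0,0.25],[0,0,0],-1],[[0,0,0.25],[0,0,0],-1]])

```text
t: 8.62
tool_pos: [0.4528, -0.0844, 0.1572]
orientation: [3.12, 0.363, 0.004]
force: [0.4, -0.7, -0.9]
opening: 0.0467
```

Run:
```python
from h import *
s=robot.read_state(); d=shot('wrist','w3.png'); print(s['tool_pos'],s['opening'],np.array(d['tool_from_camera']).round(4))
for r in robot.trace('wrist','cap_center'):
    m=r['pixels'].astype(np.uint8);c,_=cv2.findContours(m,0,2); c=max(c,key=cv2.contourArea); print(r['p'],r['uv'],cv2.boundingRect(c),onz(d,r['uv'],.02,s))
```

```text
[ 0.4528246  -0.08437496  0.15719189] 0.04670988611404376 [[ 4.000e-04 -9.711e-01 -2.387e-01  6.490e-02]
 [ 1.000e+00  4.000e-04  4.000e-04 -2.000e-04]
 [-3.000e-04 -2.387e-01  9.711e-01 -1.960e-01]
 [ 0.000e+00  0.000e+00  0.000e+00  1.000e+00]]
0.9 [278.5, 196.5] (264, 178, 32, 34) [ 0.45124069 -0.08255038  0.02      ]
0.89 [276.4, 267.6] (255, 250, 43, 33) [ 0.37076227 -0.09898297  0.02      ]
0.24 [550.2, 249.5] (536, 185, 24, 97) [ 0.46227101 -0.39241921  0.02      ]
```

View pics/w3.png

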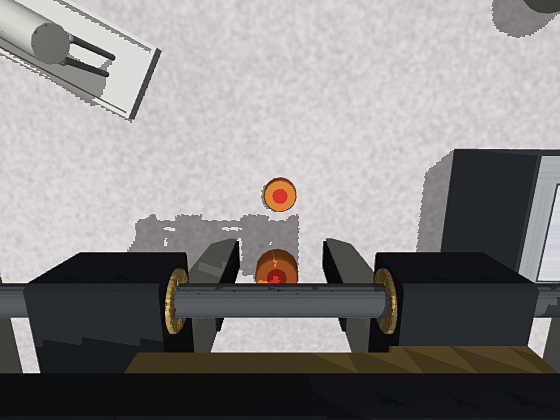

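Run:
```python
from h import *
s=robot.read_state(); d=robot.read_camera('wrist'); R=cv2.Rodrigues(s['orientation'])[0]
for p in [(0,0,0),(0,.0233,0),(0,-.0233,0),(0.0075,.0233,0),(-.0075,.0233,0),(0,.0233,-.03),(0,0,.137)]:
    print(p,proj(d,R@np.array(p)+s['tool_pos'],s).round(1))
print('f',K(d)[0,0],s['opening'])
c=shot('scene','s3.png'); print(onz(c,(202,213),.02))
im=cv2.imread('pics/s3.png'); cv2.imwrite('pics/s3c.png',cv2.resize(im[120:270,130:330],None,fx=4,fy=4))
t=shot('top','t3.png')
```

```text
(0, 0, 0) [280.8 235.5]
(0, 0.0233, 0) [316.6 235.5]
(0, -0.0233, 0) [244.9 235.5]
(0.0075, 0.0233, 0) [316.9 224.4]
(-0.0075, 0.0233, 0) [316.3 246.4]
(0, 0.0233, -0.03) [322.5 252.4]
(0, 0, 0.137) [280.7 195.2]
f 316.3253798163305 0.05447325337650903
[ 0.46862081 -0.07854634  0.02      ]
```

View pics/s3c.png

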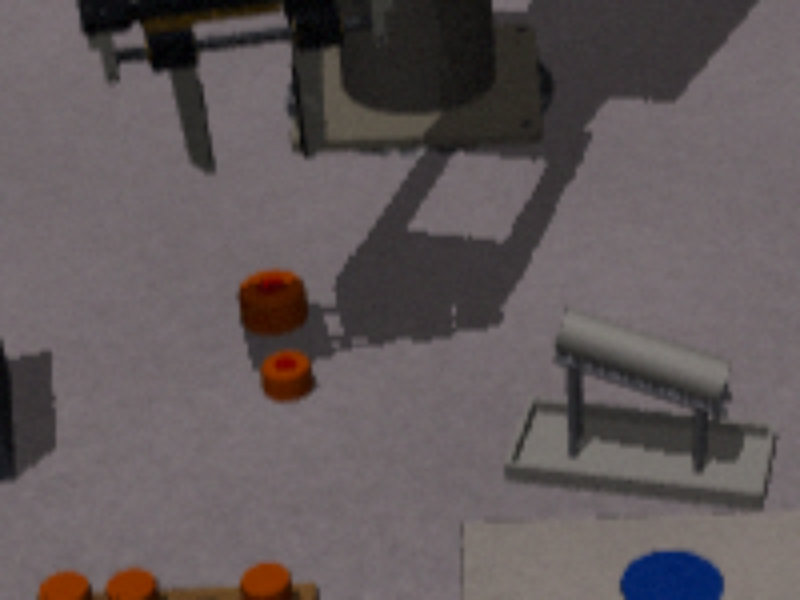

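View pics/t3.png

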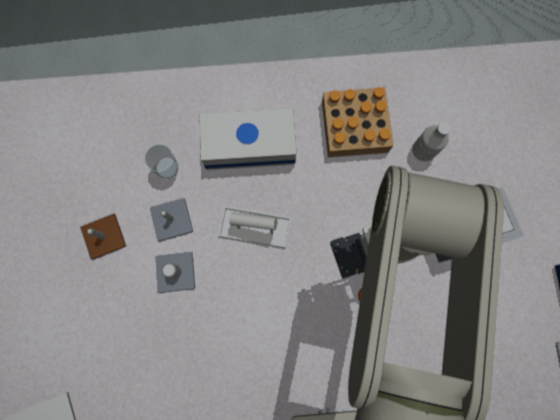

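Run:
```python
from h import *
s=robot.read_state(); d=robot.read_camera('scene'); R=cv2.Rodrigues(s['orientation'])[0]
for c in ('scene','top'):
  d=robot.read_camera(c)
  for p in [(0,0,0),(0,.027,0),(0,-.027,0),(0,.027,-.1)]:
    print(c,p,proj(d,R@np.array(p)+s['tool_pos']).round(1))
  print(proj(d,[.451,-.083,.02]))
print(onz(robot.read_camera('scene'),(201.7,210.7),.02), s['opening'])
```

```text
scene (0, 0, 0) [195.4 168.4]
scene (0, 0.027, 0) [185.2 170. ]
scene (0, -0.027, 0) [205.5 166.8]
scene (0, 0.027, -0.1) [180.  135.6]
[200.91496404 209.40596722]
top (0, 0, 0) [367.9 252.5]
top (0, 0.027, 0) [379.8 248.6]
top (0, -0.027, 0) [356.  256.4]
top (0, 0.027, -0.1) [391.3 242. ]
[357.09855281 258.18751167]
[ 0.45746782 -0.08027631  0.02      ] 0.06659570473517311
```

In the pictures the fingertips sit about 30 mm short of where the reported TCP projects, which would explain closing above the cap. I'll go down around the cap again and look before closing.

Request:
jog_arm(commands=[[[-0.003,0.002,-0.08],[0,0,0],-0.4],[[-0.003,0.002,-0.16],[0,0,0],-0.4],[[-0.003,0.002,-0.23],[0,0,0],-0.4],[[-0.003,0.002,-0.25],[0,0,0],-0.4],[[-0.003,0.002,-0.25],[0,0,0],-0.4]])

```text
t: 9.7
tool_pos: [0.4481, -0.0823, 0.0032]
orientation: [-3.118, -0.363, 0.008]
force: [0.5, -0.5, 0.2]
opening: 0.0652
```

Run:
```python
from h import *
s=robot.read_state(); R=cv2.Rodrigues(s['orientation'])[0]; print(s['t'],s['tool_pos'],s['opening'])
d=shot('wrist','w4.png')
o=s['opening']/2
for p in [(0,o,0),(0,-o,0),(0.0075,o,0),(-.0075,o,0)]:
    print(p,proj(d,R@np.array(p)+s['tool_pos'],s).round(1))
c=shot('scene','s4.png'); 
for p in [(0,o,0),(0,-o,0)]:print(4*(proj(c,R@np.array(p)+s['tool_pos'])-[130,120]))
im=cv2.imread('pics/s4.png'); cv2.imwrite('pics/s4c.png',cv2.resize(im[120:270,130:330],None,fx=4,fy=4,interpolation=cv2.INTER_CUBIC))
```

```text
9.7 [ 0.44814558 -0.0823127   0.00318274] 0.06516619899437086
(0, 0.03258309949718543, 0) [330.8 235.5]
(0, -0.03258309949718543, 0) [230.7 235.5]
(0.0075, 0.03258309949718543, 0) [331.3 224.4]
(-0.0075, 0.03258309949718543, 0) [330.4 246.4]
[241.6743119 382.7125011]
[332.89136157 366.499031  ]
```

View pics/w4.png

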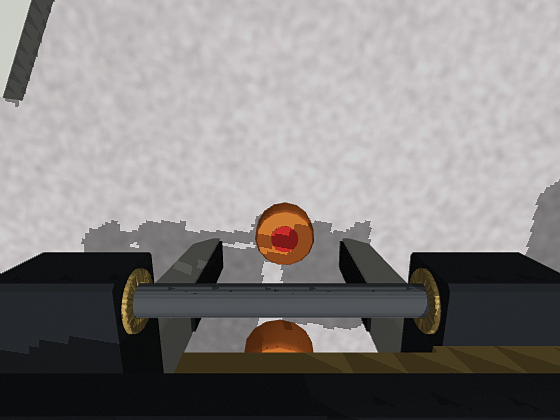

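View pics/s4c.png

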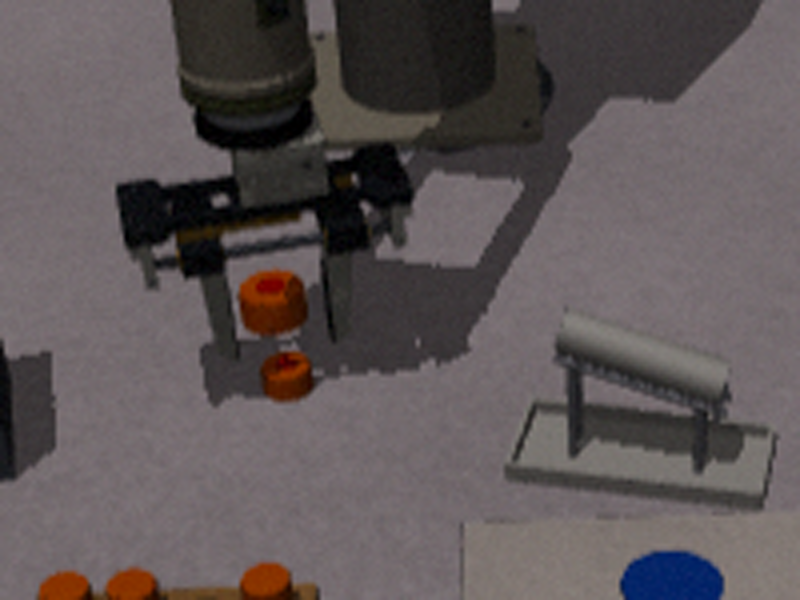

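Request:
jog_arm(commands=[[[0.004,-0.001,-0.006],[0,0,0],-0.4],[[0.004,-0.001,-0.012],[0,0,0],-0.4],[[0.004,-0.001,-0.012],[0,0,0],-0.4]])

```text
t: 10.18
tool_pos: [0.4524, -0.0834, -0.0021]
orientation: [-3.12, -0.363, 0.002]
force: [-0.1, 0.1, 0.6]
opening: 0.065
```

Request:
jog_arm(commands=[[[0,0,-0.006],[0,0,0],-0.4],[[0,0,-0.012],[0,0,0],-0.4],[[0,0,-0.012],[0,0,0],-0.4]])

```text
t: 10.55
tool_pos: [0.4519, -0.0833, -0.0099]
orientation: [-3.119, -0.363, 0.004]
force: [-0.6, -0.6, -0.4]
opening: 0.0649
```

Request:
jog_arm(commands=[[[0,0,-0.006],[0,0,0],-0.4],[[0,0,-0.01],[0,0,0],-0.4],[[0,0,-0.01],[0,0,0],-0.4]])

```text
t: 10.92
tool_pos: [0.4516, -0.0832, -0.0162]
orientation: [-3.119, -0.363, 0.005]
force: [-0.3, -0.3, 0.4]
opening: 0.0646
```

Request:
jog_arm(commands=[[[0,0,-0.004],[0,0,0],-0.4],[[0,0,-0.006],[0,0,0],-0.4],[[0,0,-0.006],[0,0,0],-0.4]])

```text
t: 11.3
tool_pos: [0.4515, -0.0832, -0.0199]
orientation: [-3.119, -0.363, 0.005]
force: [-0.2, 0.2, -0.1]
opening: 0.0652
```

Run:
```python
from h import *
s=robot.read_state(); R=cv2.Rodrigues(s['orientation'])[0]; print(s['t'],s['tool_pos'],s['opening'],s['force'])
c=shot('scene','s5.png'); 
im=cv2.imread('pics/s5.png'); cv2.imwrite('pics/s5c.png',cv2.resize(im[170:240,160:240],None,fx=8,fy=8,interpolation=cv2.INTER_CUBIC))
```

```text
11.3 [ 0.45147633 -0.08320384 -0.01991369] 0.06517798548371213 [-0.17965571  0.20175044 -0.05214543]
```

View pics/s5c.png

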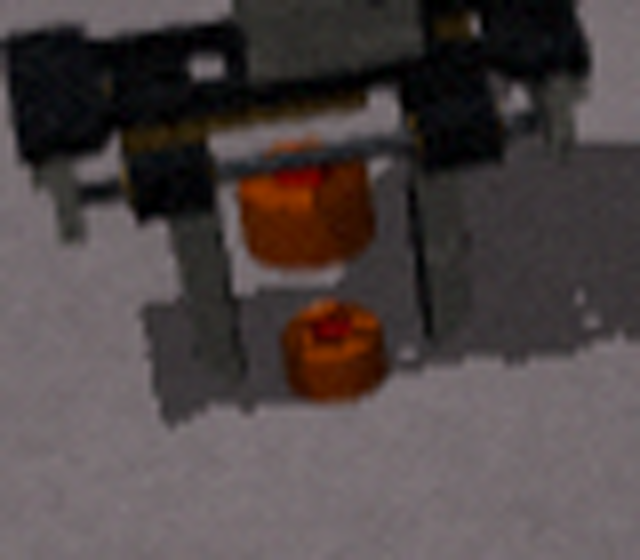

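Run:
```python
from h import *
c=robot.read_camera('scene')
for z in (-.02,0,.005,.01,.02): print(z,8*(proj(c,[.459,-.116,z])-[160,170]),8*(proj(c,[.444,-.0516,z])-[160,170]))
```

```text
-0.02 [244.71098099 423.56410618] [428.43199497 391.03973611]
0 [237.83505789 378.34860625] [423.26229279 346.01589747]
0.005 [236.0967282  366.91749438] [421.95547468 334.63459042]
0.01 [234.35055416 355.43479876] [420.64282244 323.20247291]
0.02 [230.8344597  332.31325327] [417.99985858 300.18443933]
```

The fingertips are really about 20 mm behind the reported TCP. They are now around the cap just above the bench, so I'll close here.

Request:
jog_arm(commands=[[[0,0,0],[0,0,0],1],[[0,0,0],[0,0,0],1],[[0,0,0],[0,0,0],1],[[0,0,0],[0,0,0],1],[[0,0,0],[0,0,0],1],[[0,0,0],[0,0,0],1],[[0,0,0],[0,0,0],1]])

```text
t: 12.28
tool_pos: [0.4517, -0.0833, -0.0197]
orientation: [-3.119, -0.363, 0.005]
force: [-0.5, -0.7, 0.2]
opening: 0.0354
```

Request:
jog_arm(commands=[[[0,0,0.08],[0,0,0],1],[[0,0,0.18],[0,0,0],1],[[0,0,0.28],[0,0,0],1],[[0.01,-0.05,0.3],[0,0,0],1],[[0.05,-0.15,0.3],[0,0,0],1],[[0.08,-0.25,0.3],[0,0,0],1],[[0.099,-0.35,0.3],[0,0,0],1],[[0.099,-0.42,0.3],[0,0,0],1],[[0.099,-0.441,0.3],[0,0,0],1],[[0.099,-0.441,0.3],[0,0,0],1]])

```text
t: 13.52
tool_pos: [0.5108, -0.3479, 0.1598]
orientation: [-3.118, -0.361, 0.005]
force: [-0.5, -0.0, 0.1]
opening: 0.0351
```

Run:
```python
from h import *
s=robot.read_state(); R=cv2.Rodrigues(s['orientation'])[0]; print(s['t'],s['q'].round(4),s['tool_pos'],s['opening'],s['orientation'])
d=shot('wrist','w6.png')
im=cv2.imread('pics/w6.png')
e=np.array([.975,.223,0]);y=np.array([.223,-.975,0]);c0=np.array([.501,-.350,.12])
for a,b in [(40,65),(40,-65),(-40,65),(-40,-65),(60,80),(60,-80)]:
    print(a,b,proj(d,c0+a/1e3*e+b/1e3*y,s).round(1))
c=shot('scene','s6.png')
```

```text
13.525 [-6.8040e-01  1.9720e-01  1.4674e+00 -7.0000e-04  1.4810e+00  6.6000e-01] [ 0.51077698 -0.34788001  0.15981569] 0.03509256387629576 [-3.1184079 -0.3609348  0.0051881]
40 65 [367.7 181.1]
40 -65 [194.3 180. ]
-40 65 [360.5 279.1]
-40 -65 [200.2 278. ]
60 80 [390.1 154.2]
60 -80 [172.2 152.8]
```

View pics/w6.png

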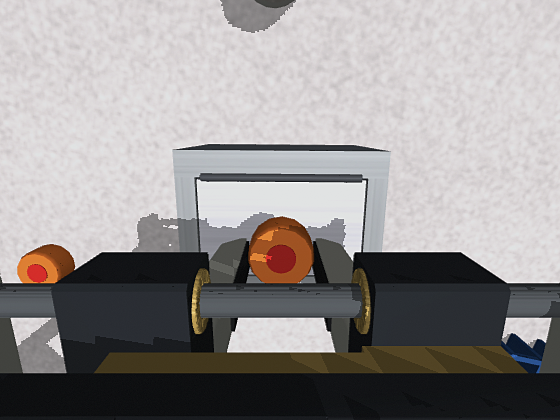

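View pics/s6.png

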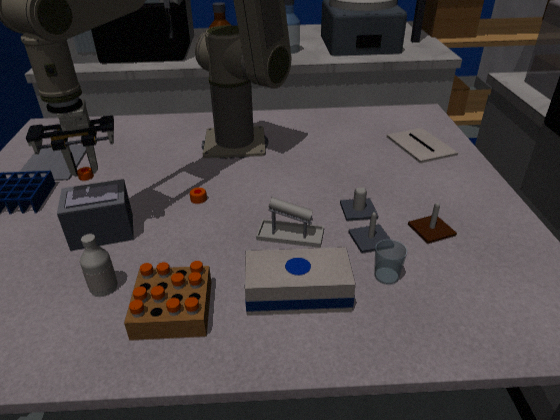

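Run:
```python
import cv2
im=cv2.imread('pics/w6.png'); cv2.imwrite('pics/w6c.png',cv2.resize(im[140:290,165:265],None,fx=5,fy=4,interpolation=cv2.INTER_NEAREST))
im=cv2.imread('pics/scene0.png'); cv2.imwrite('pics/s0c.png',cv2.resize(im[170:250,50:150],None,fx=7,fy=7,interpolation=cv2.INTER_CUBIC))
```

```text
(no output)
```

View pics/w6c.png

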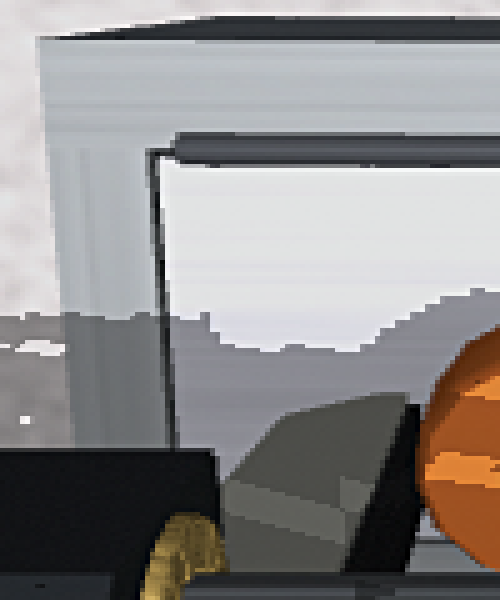

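View pics/s0c.png

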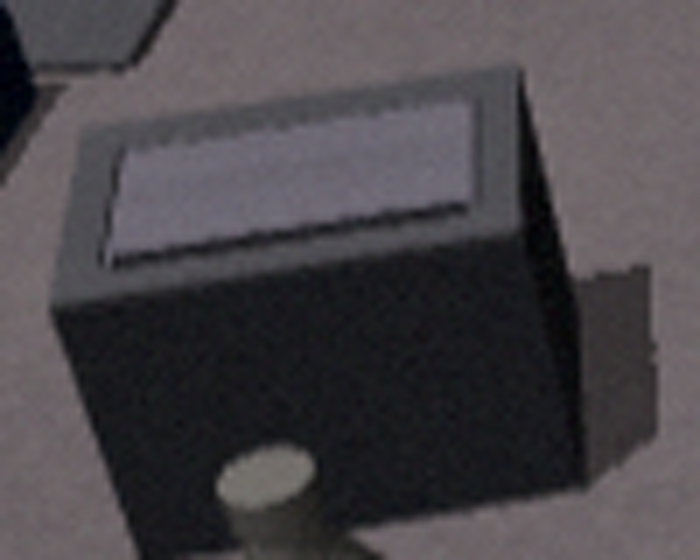

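The close view shows the hinge rod on the world +x side, at rows 175–181. The free edge is therefore on the robot's side. I'll push 3 mm on the hinge side of centre, about 47 mm deep.

Request:
jog_arm(commands=[[[-0.0115,-0.0025,0],[0,0,0],1],[[-0.0115,-0.0025,-0.05],[0,0,0],1],[[-0.0115,-0.0025,-0.08],[0,0,0],1],[[-0.0115,-0.0025,-0.1],[0,0,0],1],[[-0.0115,-0.0025,-0.12],[0,0,0],1],[[-0.0115,-0.0025,-0.14],[0,0,0],1],[[-0.0115,-0.0025,-0.14],[0,0,0],1]])

```text
t: 14.5
tool_pos: [0.5036, -0.3478, 0.0751]
orientation: [-3.117, -0.364, 0.007]
force: [-1.6, -1.3, 1.6]
opening: 0.0352
```

Run:
```python
from h import *
s=robot.read_state();print(s['t'],s['tool_pos'],s['force'],s['opening'])
shot('wrist','w7.png')
```

```text
14.5 [ 0.50361061 -0.34781947  0.07512285] [-1.60048127 -1.30240569  1.62087263] 0.035198290878530915
```

View pics/w7.png

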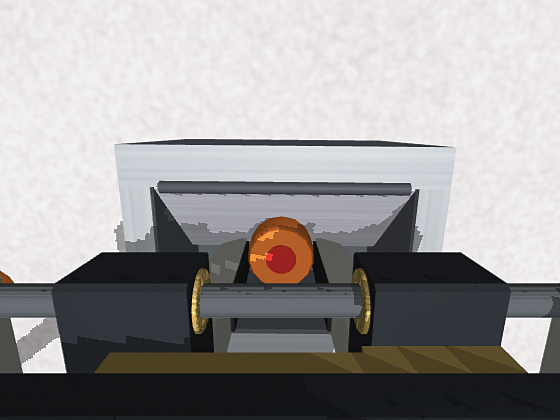

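The flap is swinging down from the far hinge. I'll go deeper.

Request:
jog_arm(commands=[[[0,-0.002,-0.015],[0,0,0],1],[[0,-0.002,-0.03],[0,0,0],1],[[0,-0.002,-0.04],[0,0,0],1],[[0,-0.002,-0.04],[0,0,0],1]])

```text
t: 15.05
tool_pos: [0.5031, -0.3487, 0.0506]
orientation: [-3.116, -0.363, 0.009]
force: [-1.9, 0.4, -0.4]
opening: 0.0352
```

Run:
```python
from h import *
s=robot.read_state();print(s['t'],s['tool_pos'],s['force'],s['opening'])
shot('scene','s8.png');im=cv2.imread('pics/s8.png'); cv2.imwrite('pics/s8c.png',cv2.resize(im[110:250,40:140],None,fx=6,fy=4.2,interpolation=cv2.INTER_CUBIC))
```

```text
15.05 [ 0.50306744 -0.34869528  0.05057691] [-1.92327007  0.38183015 -0.42316959] 0.03518325365038634
```

View pics/s8c.png

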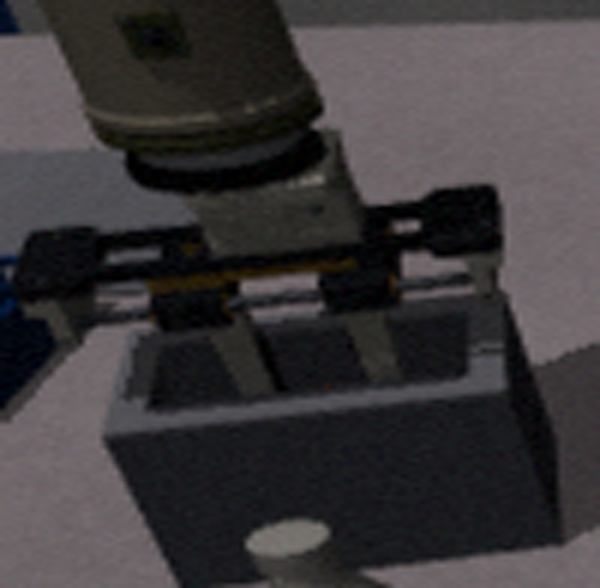

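Request:
jog_arm(commands=[[[0,0,-0.005],[0,0,0],1],[[0,0,-0.005],[0,0,0],-0.1],[[0,0,-0.005],[0,0,0],-0.1],[[0,0,-0.005],[0,0,0],-0.1],[[0,0,-0.005],[0,0,0],-0.1]])

```text
t: 15.72
tool_pos: [0.5033, -0.3487, 0.0481]
orientation: [-3.117, -0.364, 0.008]
force: [-1.0, 0.8, 0.1]
opening: 0.0514
```

Run:
```python
from h import *
s=robot.read_state();print(s['t'],s['tool_pos'],s['force'],s['opening'])
shot('wrist','w9.png')
```

```text
15.725 [ 0.50328336 -0.34874961  0.04808691] [-1.02222443  0.75204209  0.06437699] 0.05136690177590434
```

View pics/w9.png

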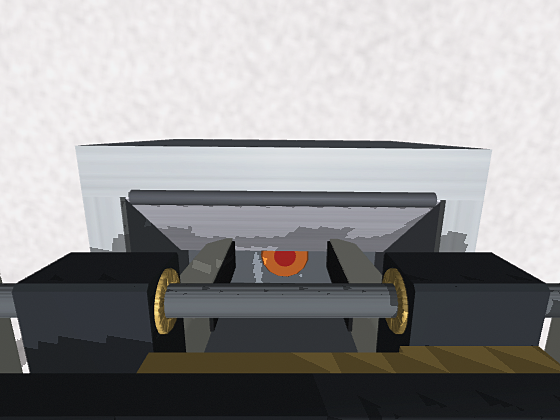

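The cap has dropped flat onto the box floor. I'll back out so the flap can shut, then fit the arm's kinematics from the logged states.

Request:
jog_arm(commands=[[[0,0,0.05],[0,0,0],-0.1],[[0,0,0.12],[0,0,0],-0.1],[[0,0,0.2],[0,0,0],-0.1],[[0,0,0.27],[0,0,0],-0.1],[[0,0,0.27],[0,0,0],-0.1]])

```text
t: 16.4
tool_pos: [0.5056, -0.3506, 0.2156]
orientation: [3.118, 0.364, 0.002]
force: [0.2, 0.6, 0.2]
opening: 0.051
```

```bash
cat > kin.py <<'E'
import numpy as np
from scipy.spatial.transform import Rotation as Ro
from scipy.optimize import least_squares
LO=np.array([-2.96,-.89,.02,-1.34,0,-2.66]);HI=np.array([2.96,2.26,2.5,4.48,2.73,2.66])
P0=np.array([0.,.478,.05,.425,.425,.3,0.])
def fk(q,P):
    a1,d1,off,l2,l3,lt,c6=P
    R=Ro.from_euler('z',q[0]); 
    p=R.apply([a1,off,d1])
    R2=R*Ro.from_euler('y',q[1]); p=p+R2.apply([0,0,l2])
    R3=R2*Ro.from_euler('y',q[2])*Ro.from_euler('z',q[3]); p=p+R3.apply([0,0,l3])
    R5=R3*Ro.from_euler('y',q[4])*Ro.from_euler('z',q[5]+c6); p=p+R5.apply([0,0,lt])
    return p,R5
def ik(p,R,P,q0):
    best=[]
    rng=np.random.default_rng(0)
    for k in range(60):
        x0=np.clip(q0,LO+.01,HI-.01) if k==0 else rng.uniform(LO,HI)
        def f(q):
            pp,RR=fk(q,P); return np.r_[(pp-p)*5,(R.inv()*RR).as_rotvec()]
        r=least_squares(f,x0,bounds=(LO,HI))
        if r.cost<1e-6: best.append((np.abs(r.x-q0).max(),tuple(r.x.round(3))))
    return sorted(set(best))[:3]
E
python3 - <<'E'
from h import *; from kin import *
import json
s=robot.read_state()
D=[([-1.42635843,.131146,1.48928882,0,1.523,-.0853896],[.13663,-.583592,.187991],[-3.119048,-.360006,0]),
([-.2903,-.2563,1.9022,.0001,1.4953,1.0473],[.449481,-.080788,.165134],[3.12025,.365474,.000569]),
([-.2926,-.2716,1.8194,.0002,1.5872,1.0466],[.453656,-.0831185,.2177777],[3.11810878,.36267506,.00965512]),
([-.6804,.1972,1.4674,-.0007,1.481,.66],[.510777,-.34788,.1598157],[-3.1184,-.360935,.005188]),
(s['q'],s['tool_pos'],s['orientation'])]
def f(P):
    o=[]
    for q,p,r in D:
        pp,RR=fk(q,P); o+=list((pp-p)*5)+list((Ro.from_rotvec(r).inv()*RR).as_rotvec())
    return np.array(o)
b=None
for c in np.arange(-3.14,3.15,.785):
    x=P0.copy(); x[6]=c
    r=least_squares(f,x)
    if b is None or r.cost<b.cost:b=r
print(b.x.round(4),b.cost); 
print(s['t'],s['tool_pos'],s['force'],s['q'].round(3))
d=shot('wrist','w10.png')
E
```

```text
[-1.4000e-03  1.1332e+00  5.1400e-02  3.7520e-01  5.5180e-01  1.2897e+00
  1.5708e+00] 2.4897447459301832e-05
16.4 [ 0.50564101 -0.35062685  0.21557103] [0.17496992 0.57155239 0.22986052] [-6.890e-01  1.590e-01  1.409e+00 -1.000e-03  1.571e+00  6.500e-01]
```

View pics/w10.png

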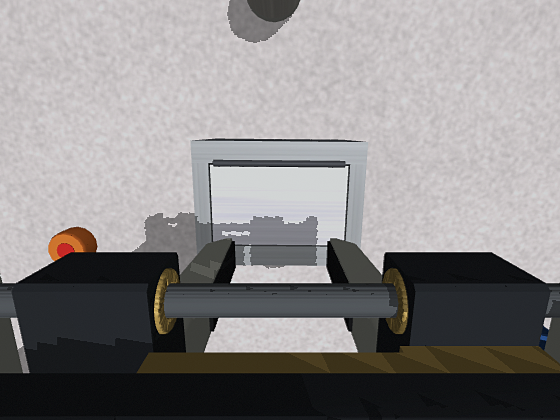

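The flap has shut again. Next I'll work out the tilted approach to the tube.

```bash
cat > plan.py <<'E'
from h import *; from kin import *
yaw=np.radians(75.9)
u=np.array([np.cos(yaw),np.sin(yaw),0]); m=u*np.cos(np.radians(15))+np.array([0,0,-np.sin(np.radians(15))])
def toolR(tz,ty):
    tx=np.cross(ty,tz); return Ro.from_matrix(np.c_[tx,ty,tz])
j=np.array([u[1],-u[0],0])
def tilt(a): return toolR(u*np.sin(a)+np.array([0,0,-np.cos(a)]),j)
def delta(p,R,s=None):
    s=s or robot.read_state()
    dr=(R*Ro.from_rotvec(s['orientation']).inv()).as_rotvec()
    return ((np.array(p)-s['tool_pos'])/.6).round(4), (dr/2/np.pi).round(4), np.degrees(np.linalg.norm(dr))
E
python3 - <<'E'
from plan import *
R=tilt(np.radians(30)); tz=R.as_matrix()[:,2]; print(tz)
g=np.array([.5505,.160,.085])-.02*m; print('g',g,'tcp',g+.037*tz)
print(delta([.53,.08,.26],R))
E
```

```text
[ 0.12180751  0.48493601 -0.8660254 ]
g [0.54579372 0.14126351 0.09017638] tcp [0.5503006  0.15920614 0.05813344]
(array([0.0424, 0.7163, 0.079 ]), array([ 0.0616, -0.0626,  0.1697]), np.float64(68.77200924935923))
```

Request:
jog_arm(commands=[[[0.042,0.716,0.079],[0.062,-0.063,0.17],-1],[[0.042,0.716,0.079],[0.062,-0.063,0.17],-1],[[0.042,0.716,0.079],[0.062,-0.063,0.17],-1],[[0.042,0.716,0.079],[0.062,-0.063,0.17],-1],[[0.042,0.716,0.079],[0.062,-0.063,0.17],-1],[[0.042,0.716,0.079],[0.062,-0.063,0.17],-1],[[0.042,0.716,0.079],[0.062,-0.063,0.17],-1],[[0.042,0.716,0.079],[0.062,-0.063,0.17],-1],[[0.042,0.716,0.079],[0.062,-0.063,0.17],-1],[[0.042,0.716,0.079],[0.062,-0.063,0.17],-1]])

```text
t: 17.7
tool_pos: [0.5296, 0.0789, 0.2592]
orientation: [-2.174, -1.697, -0.586]
force: [0.7, -1.0, -0.4]
opening: 0.0927
```

Run:
```python
from plan import *
s=robot.read_state(); print(s['t'],s['q'].round(4),s['tool_pos'],s['orientation'])
d=shot('wrist','w11.png')
c=np.array([.5505,.160,.085])
print('pred c,mouth,bottom',proj(d,c,s),proj(d,c+.055*m,s),proj(d,c-.055*m,s))
for r in robot.trace('wrist','tube_center'):
    mm=r['pixels'].astype(np.uint8);k,_=cv2.findContours(mm,0,2); k=max(k,key=cv2.contourArea); print(r['p'],r['uv'],cv2.minAreaRect(k))
for n in ['slim_seat','slim_tip']:
  print(n,[(round(r['p'],2),r['uv']) for r in robot.trace('wrist',n)])
D=[([-1.42635843,.131146,1.48928882,0,1.523,-.0853896],[.13663,-.583592,.187991],[-3.119048,-.360006,0]),
([-.2903,-.2563,1.9022,.0001,1.4953,1.0473],[.449481,-.080788,.165134],[3.12025,.365474,.000569]),
([-.2926,-.2716,1.8194,.0002,1.5872,1.0466],[.453656,-.0831185,.2177777],[3.11810878,.36267506,.00965512]),
([-.6804,.1972,1.4674,-.0007,1.481,.66],[.510777,-.34788,.1598157],[-3.1184,-.360935,.005188]),
(s['q'],s['tool_pos'],s['orientation'])]
import pickle; pickle.dump([(list(a),list(b),list(e)) for a,b,e in D],open('D.pkl','wb'))
def f(P):
    o=[]
    for q,p,r in D:
        pp,RR=fk(q,P); o+=list((pp-p)*5)+list((Ro.from_rotvec(r).inv()*RR).as_rotvec())
    return np.array(o)
x=P0.copy(); x[6]=1.57
r=least_squares(f,x); print(r.x.round(4),r.cost,np.abs(r.fun).max()); np.save('P.npy',r.x)
```

```text
17.7 [-0.3478 -0.1637  1.7518  0.5238  1.6076 -0.0971] [0.52964996 0.07887157 0.2591785 ] [-2.17447357 -1.69680249 -0.58569864]
pred c,mouth,bottom [281.76328004 199.07159656] [281.73831781 164.91836133] [281.79212447 238.53644473]
0.78 [284.9, 200.4] ((283.0, 201.0), (84.0, 24.0), 90.0)
0.18 [274.9, 95.0] ((272.0000305175781, 91.5), (60.821044921875, 55.007266998291016), 63.43495178222656)
slim_seat [(0.87, [275.6, 94.4]), (0.81, [236.2, 22.6])]
slim_tip [(0.84, [271.8, 96.1]), (0.62, [237.0, 20.9])]
[-0.0021  0.264   0.0512  0.3613  0.5523  0.4069  1.5708] 0.0002662946376056623 0.016440022121893827
```

View pics/w11.png

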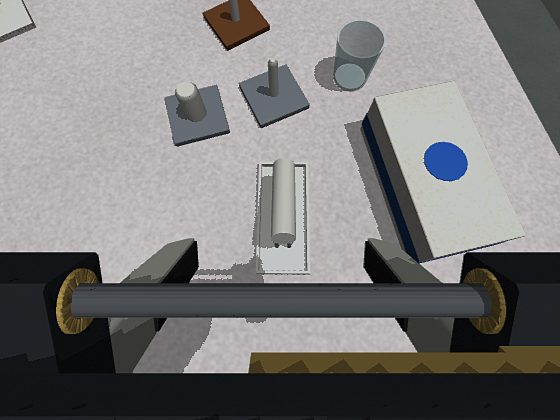

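Request:
jog_arm(commands=[[[0.031,0.1,-0.1],[0,0,0],-1],[[0.031,0.1,-0.18],[0,0,0],-1],[[0.031,0.1,-0.25],[0,0,0],-1],[[0.031,0.1,-0.278],[0,0,0],-1],[[0.031,0.1,-0.278],[0,0,0],-1]])

```text
t: 18.52
tool_pos: [0.5482, 0.1388, 0.0928]
orientation: [-2.174, -1.696, -0.586]
force: [-0.2, 0.9, 1.3]
opening: 0.0928
```

Run:
```python
from plan import *
s=robot.read_state(); print(s['t'],s['q'].round(4),s['tool_pos'],s['orientation'],s['force'])
d=shot('wrist','w12.png')
c=np.array([.5533,.1593,.085])
print('pred c,mouth,bottom',proj(d,c,s),proj(d,c+.055*m,s),proj(d,c-.055*m,s))
R=cv2.Rodrigues(s['orientation'])[0]
for r in robot.trace('wrist','tube_center'):
    mm=r['pixels'].astype(np.uint8);k,_=cv2.findContours(mm,0,2); k=max(k,key=cv2.contourArea); print(r['p'],r['uv'],cv2.minAreaRect(k))
shot('scene','s12.png');im=cv2.imread('pics/s12.png'); cv2.imwrite('pics/s12c.png',cv2.resize(im[100:260,220:380],None,fx=4.5,fy=3.7,interpolation=cv2.INTER_CUBIC))
```

```text
18.525 [-0.2216 -0.004   1.9148  0.555   1.2673 -0.1551] [0.54822141 0.13881137 0.09278337] [-2.17445595 -1.6956652  -0.58569329] [-0.19030479  0.87890003  1.34120614]
pred c,mouth,bottom [281.64430126 208.89440337] [281.59499164 149.22125059] [281.70841927 286.48825821]
0.64 [280.5, 215.9] ((280.0, 209.0), (146.0, 48.0), 90.0)
```

View pics/w12.png

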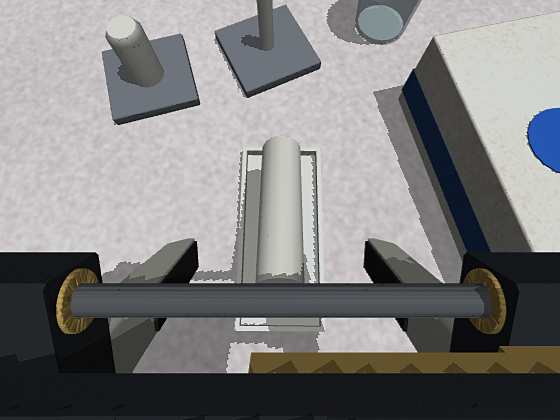

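View pics/s12c.png

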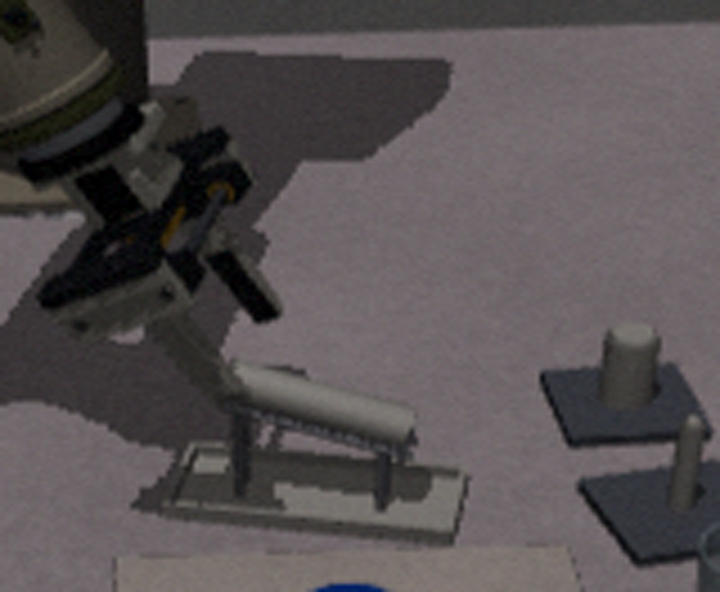

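Request:
jog_arm(commands=[[[0.003,0.012,-0.022],[0,0,0],-1],[[0.006,0.024,-0.043],[0,0,0],-1],[[0.0081,0.0325,-0.058],[0,0,0],-1],[[0.0081,0.0325,-0.058],[0,0,0],-1]])

```text
t: 19.18
tool_pos: [0.5541, 0.1587, 0.0594]
orientation: [-2.174, -1.698, -0.588]
force: [-0.1, -0.4, -0.3]
opening: 0.0927
```

Run:
```python
from plan import *
s=robot.read_state(); print(s['t'],s['q'].round(4),s['tool_pos'],s['orientation'],s['force'])
d=shot('wrist','w13.png')
shot('scene','s13.png');im=cv2.imread('pics/s13.png'); cv2.imwrite('pics/s13c.png',cv2.resize(im[140:250,240:340],None,fx=7,fy=5.4,interpolation=cv2.INTER_CUBIC))
```

```text
19.175 [-0.1804  0.0513  1.9263  0.5716  1.1883 -0.1609] [0.55409944 0.15867551 0.05936908] [-2.17421804 -1.69838754 -0.58833945] [-0.05860402 -0.42242906 -0.26880818]
```

View pics/w13.png

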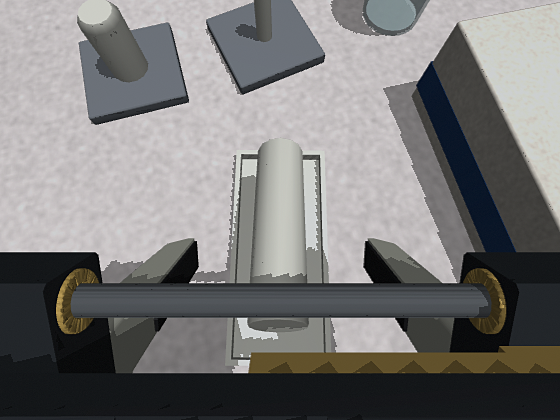

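View pics/s13c.png

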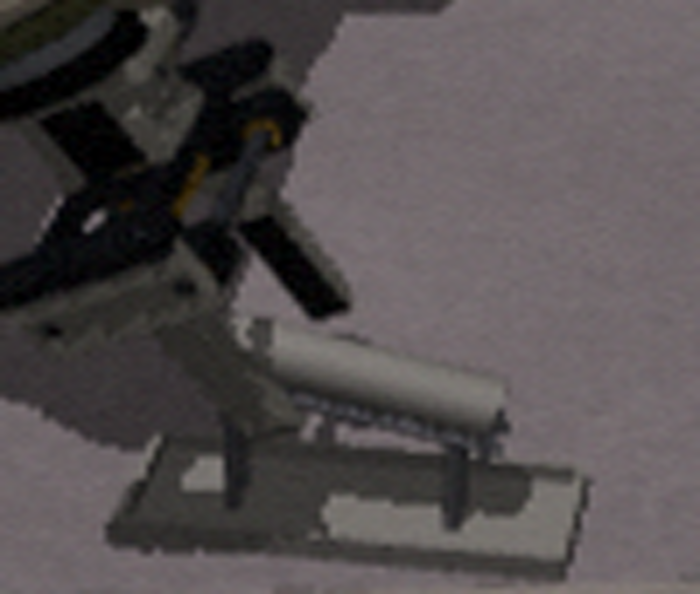

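Run:
```python
from plan import *
s=robot.read_state(); R=cv2.Rodrigues(s['orientation'])[0]; c=robot.read_camera('scene')
for o in (0,.01,.02,.03,.04):
  print(o,[((proj(c,R@np.array([x,y,-o])+s['tool_pos'])-[240,140])*[7,5.4]).round(0) for y in (.0465,-.0465) for x in (-.0075,.0075)])
```

```text
0 [array([305., 474.]), array([341., 464.]), array([349., 361.]), array([382., 351.])]
0.01 [array([291., 458.]), array([327., 448.]), array([336., 346.]), array([370., 336.])]
0.02 [array([277., 442.]), array([313., 431.]), array([323., 330.]), array([357., 320.])]
0.03 [array([263., 425.]), array([299., 415.]), array([310., 315.]), array([344., 305.])]
0.04 [array([249., 409.]), array([285., 399.]), array([297., 299.]), array([330., 289.])]
```

Request:
jog_arm(commands=[[[0.001,0.0065,-0.0125],[0,0,0],-1],[[0.001,0.0065,-0.0125],[0,0,0],1],[[0.001,0.0065,-0.0125],[0,0,0],1],[[0.001,0.0065,-0.0125],[0,0,0],1],[[0.001,0.0065,-0.0125],[0,0,0],1],[[0.001,0.0065,-0.0125],[0,0,0],1],[[0.001,0.0065,-0.0125],[0,0,0],1],[[0.001,0.0065,-0.0125],[0,0,0],1],[[0.001,0.0065,-0.0125],[0,0,0],1],[[0.001,0.0065,-0.0125],[0,0,0],1]], newtons=20)

```text
t: 20.58
tool_pos: [0.5541, 0.1626, 0.0533]
orientation: [-2.172, -1.699, -0.588]
force: [-9.2, -0.3, 6.8]
opening: 0.0286
```

Request:
jog_arm(commands=[[[0,0,0],[0,0,0],1],[[0,0,0],[0,0,0],1]])

```text
t: 20.82
tool_pos: [0.554, 0.1628, 0.0534]
orientation: [-2.172, -1.699, -0.588]
force: [-1.2, -0.4, 2.4]
opening: 0.0284
```

Run:
```python
from plan import *
s=robot.read_state(); print(s['t'],s['q'].round(4),s['tool_pos'],s['orientation'],s['force'],s['opening'])
d=shot('wrist','w14.png')
import pickle
D=pickle.load(open('D.pkl','rb'))
D+=[([-0.2216,-0.004,1.9148,0.5550,1.2673,-0.1551],[.54822141,.13881137,.09278337],[-2.17445595,-1.6956652,-0.58569329]),(list(s['q']),list(s['tool_pos']),list(s['orientation']))]
pickle.dump(D,open('D.pkl','wb'))
def f(P):
    o=[]
    for q,p,r in D:
        pp,RR=fk(q,P); o+=list((pp-p)*5)+list((Ro.from_rotvec(r).inv()*RR).as_rotvec())
    return np.array(o)
x=P0.copy(); x[6]=1.57
r=least_squares(f,x); print(r.x.round(4),r.cost,r.fun.reshape(-1,6).round(3)); np.save('P.npy',r.x)
```

```text
20.825 [-0.1731  0.0612  1.9288  0.5757  1.1759 -0.1631] [0.55404263 0.16275958 0.05335074] [-2.17207004 -1.69863698 -0.58793156] [-1.18030408 -0.40793222  2.3703805 ] 0.028432235139568163
[-0.0064  0.2777  0.0513  0.3479  0.5504  0.4064  1.5708] 0.006997828674430928 [[-0.006  0.045  0.004  0.    -0.    -0.   ]
 [ 0.003 -0.     0.007 -0.     0.     0.   ]
 [-0.024  0.008  0.007  0.    -0.    -0.   ]
 [-0.03   0.025  0.005  0.     0.    -0.   ]
 [-0.023  0.007  0.004  0.    -0.    -0.   ]
 [ 0.055 -0.014 -0.01   0.     0.     0.   ]
 [ 0.072 -0.014 -0.018 -0.    -0.    -0.   ]]
```

View pics/w14.png

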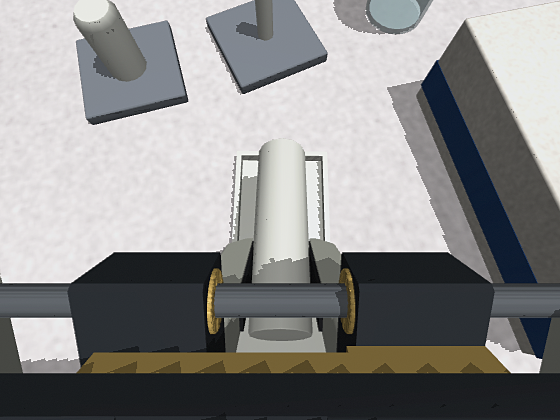

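```bash
cat > kin2.py <<'E'
from kin import *
def fk(q,P):
    a1,d1,off,l2,l3,lt,c6,a3,o5=P
    R=Ro.from_euler('z',q[0]); 
    p=R.apply([a1,off,d1])
    R2=R*Ro.from_euler('y',q[1]); p=p+R2.apply([0,0,l2])
    R3=R2*Ro.from_euler('y',q[2]); p=p+R3.apply([a3,0,0])
    R3=R3*Ro.from_euler('z',q[3]); p=p+R3.apply([0,0,l3])
    R5=R3*Ro.from_euler('y',q[4]); p=p+R5.apply([o5,0,0]);R5=R5*Ro.from_euler('z',q[5]+c6); p=p+R5.apply([0,0,lt])
    return p,R5
import kin; kin.fk=fk
ik=kin.ik
E
python3 - <<'E'
from plan import *
import kin2,pickle
D=pickle.load(open('D.pkl','rb'))
def f(P):
    o=[]
    for q,p,r in D:
        pp,RR=kin2.fk(q,P); o+=list((pp-p)*5)+list((Ro.from_rotvec(r).inv()*RR).as_rotvec())
    return np.array(o)
best=None
for a3 in(-.05,.05,0):
  for d1 in (.2,.35,.48):
   x=np.array([0,d1,.05,.4,.45,.3,1.57,a3,0])
   r=least_squares(f,x)
   if best is None or r.cost<best.cost: best=r
print(best.x.round(4),best.cost,np.abs(best.fun).max()); np.save('P2.npy',best.x)
d=robot.read_camera('wrist')
s11=dict(tool_pos=np.array([0.52964996,0.07887157,0.2591785]),orientation=np.array([-2.17447357,-1.69680249,-0.58569864]))
s12=dict(tool_pos=np.array([0.54822141,0.13881137,0.09278337]),orientation=np.array([-2.17445595,-1.6956652,-0.58569329]))
B=np.array([onz(d,p,.012,s12) for p in [(216,36),(284,5),(321,64),(247,92)]]);print(B.round(4),B.mean(0),[np.linalg.norm(B[i]-B[i-1]) for i in range(4)])
im=cv2.imread('pics/w11.png'); cv2.imwrite('pics/w11c.png',cv2.resize(im[45:135,220:330],None,fx=7,fy=6,interpolation=cv2.INTER_CUBIC))
for p in [(.5867,.3647),(.5885,.3655),(.5928,.3675)]:
  for z in (.087,.012): print(p,z,((proj(d,[*p,z],s11)-[220,45])*[7,6]).round(0))
E
```

```text
[1.0000e-04 3.1810e-01 5.1200e-02 3.6910e-01 5.5340e-01 4.0710e-01
 1.5708e+00 6.1600e-02 0.0000e+00] 3.229973813278105e-08 0.00010255455326027563
[[0.5369 0.3934 0.012 ]
 [0.6213 0.418  0.012 ]
 [0.6398 0.3286 0.012 ]
 [0.5547 0.3135 0.012 ]] [0.58817953 0.36337233 0.012     ] [np.float64(0.08185999194998274), np.float64(0.08794165473020181), np.float64(0.0912885228116063), np.float64(0.08644419061490886)]
(0.5867, 0.3647) 0.087 [360.  97.]
(0.5867, 0.3647) 0.012 [369. 297.]
(0.5885, 0.3655) 0.087 [368.  93.]
(0.5885, 0.3655) 0.012 [376. 293.]
(0.5928, 0.3675) 0.087 [386.  83.]
(0.5928, 0.3675) 0.012 [392. 284.]
```

View pics/w11c.png

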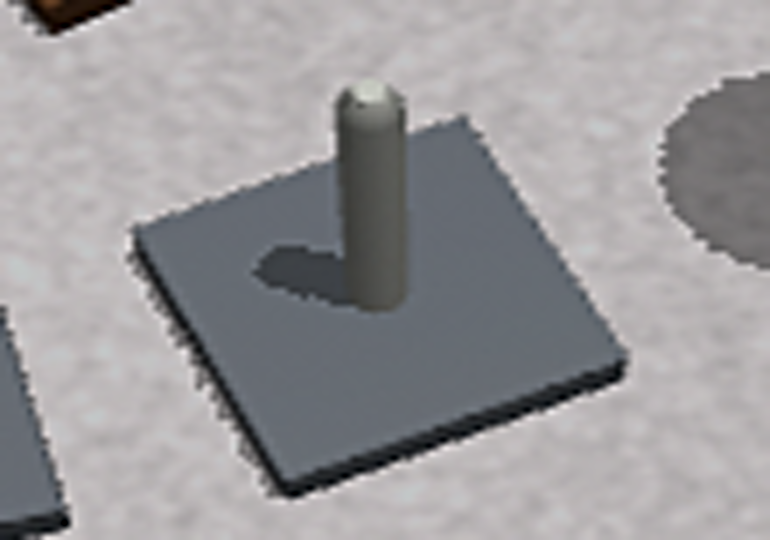

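```bash
cat > fin.py <<'E'
from plan import *
import kin2
P=np.load('P2.npy')
S0=dict(tool_pos=np.array([0.55404263,0.16275958,0.05335074]),orientation=np.array([-2.17207004,-1.69863698,-0.58793156]))
R0=Ro.from_rotvec(S0['orientation'])
c=np.array([.5533,.1593,.085]); mouth=R0.inv().apply(c+.055*m-S0['tool_pos']); mt=R0.inv().apply(m)
mouth[1]=0
seat=np.array([.589,.365,.012])
inv=Ro.from_rotvec(-j*np.radians(75))
def final(psi,h):
    R=Ro.from_euler('z',psi)*inv*R0
    return seat+[0,0,h]-R.apply(mouth), R
E
python3 - <<'E'
from fin import *
print('mouth tool',mouth.round(4),'axis',mt.round(3), 'm check',(inv*R0).apply(mt).round(3))
q0=np.array([-0.1731,0.0612,1.9288,0.5757,1.1759,-0.1631])
for psi in range(-180,180,30):
    for h in (.11,.002):
        p,R=final(np.radians(psi),h); tz=R.as_matrix()[:,2]
        sol=kin2.ik(p,R,P,q0); print(psi,h,p.round(3),tz.round(2),[(round(a,2),b) for a,b in sol[:2]])
E
```

```text
mouth tool [0.0516 0.     0.0099] axis [0.704 0.002 0.71 ] m check [ 0. -0. -1.]
-180 0.11 [0.596 0.394 0.165] [ 0.17  0.68 -0.71] []
-180 0.002 [0.596 0.394 0.057] [ 0.17  0.68 -0.71] []
-150 0.11 [0.581 0.393 0.165] [-0.19  0.68 -0.71] []
-150 0.002 [0.581 0.393 0.057] [-0.19  0.68 -0.71] []
-120 0.11 [0.568 0.386 0.165] [-0.51  0.49 -0.71] [(np.float64(2.74), (np.float64(0.172), np.float64(0.755), np.float64(0.946), np.float64(0.644), np.float64(1.895), np.float64(2.576))), (np.float64(2.74), (np.float64(0.172), np.float64(0.755), np.float64(0.946), np.float64(0.644), np.float64(1.895), np.float64(2.576)))]
-120 0.002 [0.568 0.386 0.057] [-0.51  0.49 -0.71] [(np.float64(2.65), (np.float64(0.172), np.float64(0.858), np.float64(0.995), np.float64(0.62), np.float64(1.772), np.float64(2.483))), (np.float64(2.65), (np.float64(0.172), np.float64(0.858), np.float64(0.995), np.float64(0.62), np.float64(1.772), np.float64(2.483)))]
-90 0.11 [0.56  0.372 0.165] [-0.68  0.17 -0.71] [(np.float64(2.47), (np.float64(0.288), np.float64(1.125), np.float64(0.376), np.float64(0.494), np.float64(2.2
[... 3600 characters left out ...]
 0.002 [0.617 0.373 0.057] [ 0.68  0.19 -0.71] [(np.float64(1.29), (np.float64(0.598), np.float64(0.022), np.float64(2.096), np.float64(-0.71), np.float64(0.348), np.float64(-0.662))), (np.float64(1.29), (np.float64(0.598), np.float64(0.022), np.float64(2.096), np.float64(-0.71), np.float64(0.348), np.float64(-0.662)))]
150 0.11 [0.61  0.386 0.165] [ 0.49  0.51 -0.71] [(np.float64(2.29), (np.float64(0.301), np.float64(-0.172), np.float64(2.052), np.float64(0.605), np.float64(0.635), np.float64(-2.451))), (np.float64(2.29), (np.float64(0.301), np.float64(-0.172), np.float64(2.052), np.float64(0.605), np.float64(0.635), np.float64(-2.451)))]
150 0.002 [0.61  0.386 0.057] [ 0.49  0.51 -0.71] []
```

The kinematic model now fits to about 0.1 mrad. A final yaw of 60° is reachable and clears the stout peg, the brown peg and the beaker. I'll lift the tube straight up first.

Request:
jog_arm(commands=[[[0,0,0.03],[0,0,0],1],[[0,0,0.08],[0,0,0],1],[[0,0,0.16],[0,0,0],1],[[0,0,0.24],[0,0,0],1],[[0,0,0.3],[0,0,0],1],[[0,0,0.3],[0,0,0],1]])

```text
t: 21.68
tool_pos: [0.5564, 0.1624, 0.239]
orientation: [-2.174, -1.704, -0.597]
force: [0.5, -0.9, -0.1]
opening: 0.0286
```

Run:
```python
from fin import *
s=robot.read_state(); print(s['t'],s['tool_pos'],s['orientation'],s['opening'])
p,R=final(np.radians(60),.15); print(p,delta(p,R,s)); 
q=s['q']; 
print(kin2.ik(p,R,P,q)[:1])
shot('wrist','w15.png')
```

```text
21.675 [0.55641643 0.1623998  0.23897114] [-2.17368183 -1.70351731 -0.59703363] 0.02862470407010211
[0.61039094 0.34446034 0.20539224] (array([ 0.09  ,  0.3034, -0.056 ]), array([-0.209 , -0.0583,  0.1405]), np.float64(93.04245476009258))
[(np.float64(1.3131724139575836), (np.float64(0.856), np.float64(0.4), np.float64(1.358), np.float64(-0.784), np.float64(1.477), np.float64(0.168)))]
```

View pics/w15.png

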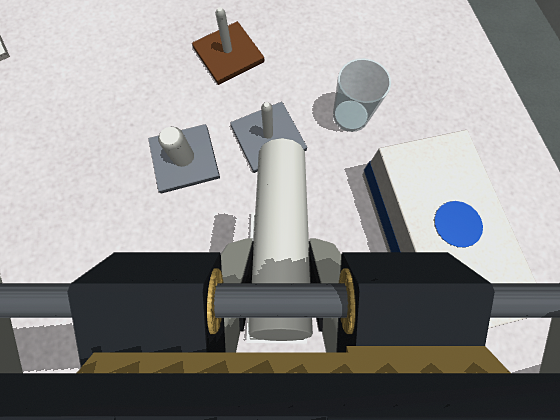

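Request:
jog_arm(commands=[[[0.02,0.06,0.04],[-0.209,-0.0583,0.1405],1],[[0.04,0.1,0.06],[-0.209,-0.0583,0.1405],1],[[0.05,0.15,0.06],[-0.209,-0.0583,0.1405],1],[[0.06,0.2,0.05],[-0.209,-0.0583,0.1405],1],[[0.07,0.24,0.03],[-0.209,-0.0583,0.1405],1],[[0.08,0.27,0.0],[-0.209,-0.0583,0.1405],1],[[0.09,0.303,-0.03],[-0.209,-0.0583,0.1405],1],[[0.09,0.303,-0.05],[-0.209,-0.0583,0.1405],1],[[0.09,0.303,-0.056],[-0.209,-0.0583,0.1405],1],[[0.09,0.303,-0.056],[-0.209,-0.0583,0.1405],1]])

```text
t: 22.98
tool_pos: [0.6066, 0.3442, 0.1978]
orientation: [0.893, 2.221, -0.382]
force: [-0.3, -1.2, -0.6]
opening: 0.0287
```

Request:
jog_arm(commands=[[[0,0,0],[0,0,0],1],[[0,0,0],[0,0,0],1]])

```text
t: 23.22
tool_pos: [0.6073, 0.3436, 0.1987]
orientation: [0.897, 2.22, -0.38]
force: [0.6, -0.1, -0.2]
opening: 0.0285
```

```bash
cat > chk.py <<'E'
from fin import *
import sys
tag=sys.argv[1]; h=float(sys.argv[2])
s=robot.read_state(); print(s['t'],s['q'].round(3),s['tool_pos'],s['orientation'],s['opening'],s['force'])
p,R=final(np.radians(60),h); print('delta',delta(p,R,s))
Rn=Ro.from_rotvec(s['orientation']); mo=s['tool_pos']+Rn.apply(mouth); ax=Rn.apply(mt); print('mouth est',mo,'axis',ax)
for c,(x0,y0,x1,y1) in (('scene',(330,120,430,260)),('top',(120,170,220,260))):
    d=robot.read_camera(c); im=d['pixels'][:,:,::-1]; k=560/(y1-y0)
    M=cv2.resize(im[y0:y1,x0:x1],None,fx=k,fy=k,interpolation=cv2.INTER_CUBIC)
    cv2.imwrite(f'pics/{c[0]}{tag}.png',M)
    print(c,'k',k,'mouth',((proj(d,mo)-[x0,y0])*k).round(),'bottom',((proj(d,mo-.11*ax)-[x0,y0])*k).round(),'tip',((proj(d,seat+[0,0,.075])-[x0,y0])*k).round(),'seat',((proj(d,seat)-[x0,y0])*k).round())
shot('wrist',f'w{tag}.png')
E
python3 chk.py 16 .15
```

```text
23.225 [ 0.858  0.406  1.362 -0.782  1.477  0.174] [0.60734509 0.34364538 0.19870474] [ 0.89703542  2.22040621 -0.37997345] 0.028509650568227744 [ 0.59925276 -0.09194145 -0.18806752]
delta (array([0.0051, 0.0014, 0.0111]), array([ 0.0006, -0.0008,  0.0005]), np.float64(0.41642709110650955))
mouth est [0.58579837 0.36407754 0.15533883] axis [-0.0051105  -0.00405534 -0.99997872]
scene k 4.0 mouth [180. 274.] bottom [203. 113.] tip [171. 369.] seat [158. 462.]
top k 6.222222222222222 mouth [222. 230.] bottom [124. 152.] tip [269. 260.] seat [317. 298.]
```

View pics/s16.png

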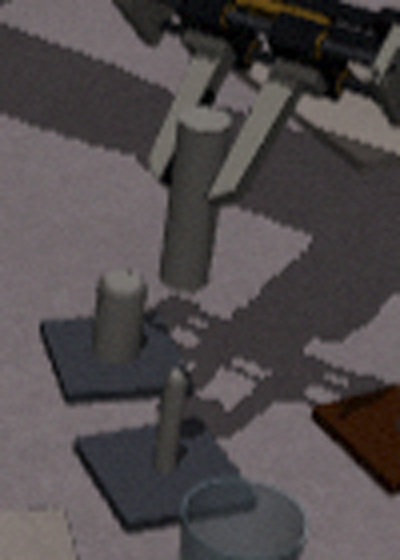

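View pics/t16.png

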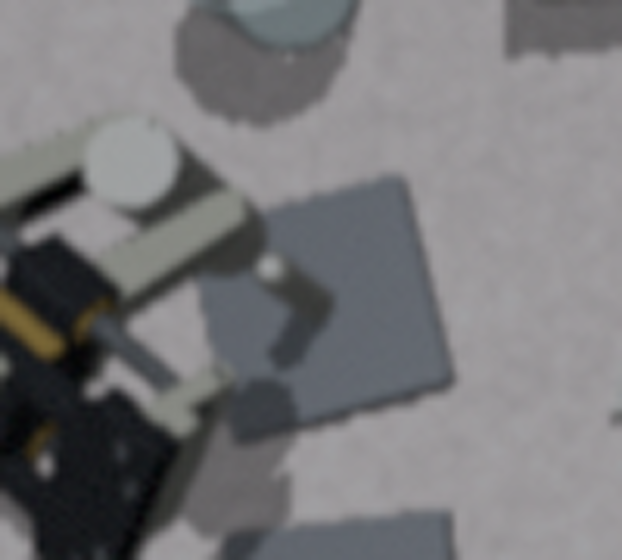

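View pics/w16.png

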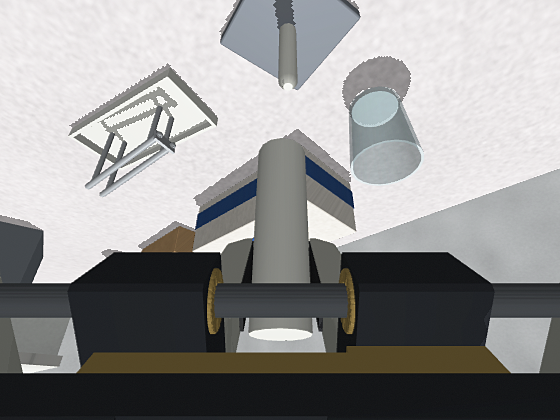

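Run:
```python
from fin import *
s=robot.read_state(); d=robot.read_camera('wrist'); Rn=Ro.from_rotvec(s['orientation'])
pr=lambda t: proj(d,s['tool_pos']+Rn.apply(t),s).round(1)
for y in(-.015,0,.015): print('mouth rim y',y,pr(mouth+[0,y,0]),'bottom',pr(mouth-.11*mt+[0,y,0]))
n=np.array([mt[2],0,-mt[0]])
print('rim near/far',pr(mouth+.015*n),pr(mouth-.015*n),'bottom',pr(mouth-.11*mt+.015*n),pr(mouth-.11*mt-.015*n))
print('peg tip',proj(d,seat+[0,0,.075],s),'foot',proj(d,seat,s))
im=cv2.imread('pics/w16.png'); cv2.imwrite('pics/w16c.png',cv2.resize(im[0:180,210:370],None,fx=4.5,fy=3.3,interpolation=cv2.INTER_CUBIC))
cv2.imwrite('pics/w16d.png',cv2.resize(im[230:360,210:370],None,fx=4.5,fy=4.5,interpolation=cv2.INTER_CUBIC))
```

```text
mouth rim y -0.015 [258.1 155.4] bottom [248.5 336.8]
mouth rim y 0 [281.4 155.5] bottom [281.  336.8]
mouth rim y 0.015 [304.7 155.5] bottom [313.5 336.9]
rim near/far [281.4 138.8] [281.3 170.2] bottom [281.  330.4] [280.9 342.3]
peg tip [285.65188489  88.25868535] foot [285.71870429  33.10655426]
```

View pics/w16c.png

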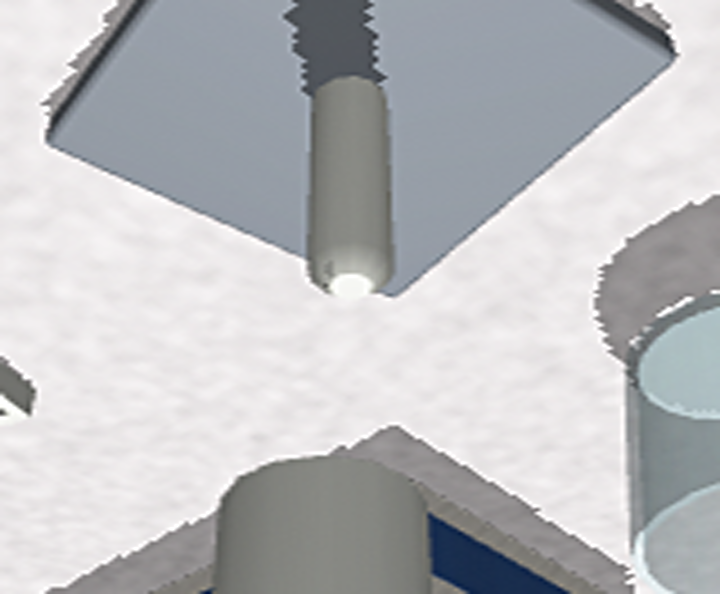

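View pics/w16d.png

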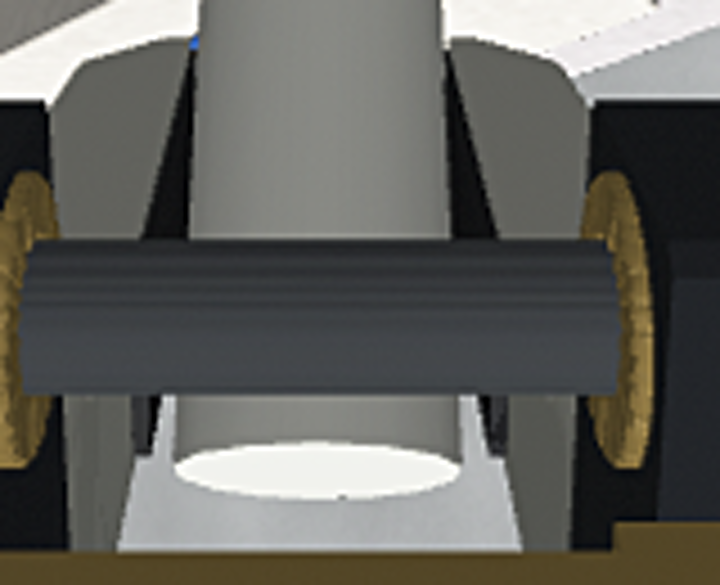

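Run:
```python
from fin import *
s=robot.read_state(); d=robot.read_camera('wrist')
ob=np.array([[287.9,86.6],[287.8,28.]])
def f(x): return np.r_[(proj(d,[x[0],x[1],.087],s)-ob[0]),(proj(d,[x[0],x[1],.012],s)-ob[1])]
r=least_squares(f,seat[:2]); print(r.x,r.fun)
r=least_squares(lambda x:f(x)[:2],seat[:2]); print('tip only',r.x)
# block corners: left (48,140), right(672,55), bottom (395,295)
C=[onz(d,(210+x/4.5,y/3.3),.012,s) for x,y in [(48,140),(395,295),(672,58)]]; print(np.array(C).round(4),(C[0]+C[2])/2,np.linalg.norm(C[0]-C[1]),np.linalg.norm(C[2]-C[1]))
```

```text
[0.58779132 0.36841315] [ 0.06008598 -1.68860805 -0.06675111  1.67646778]
tip only [0.58884557 0.36736829]
[[0.554  0.3166 0.012 ]
 [0.6401 0.3339 0.012 ]
 [0.6224 0.4191 0.012 ]] [0.5881678  0.36784907 0.012     ] 0.08785814556489775 0.08701964072250237
```

```bash
sed -i 's/seat=np.array.*/seat=np.array([.5885,.3675,.012])/' fin.py
python3 - <<'E'
from fin import *
for h in (.15,.09,.08): print(h,delta(*final(np.radians(60),h)))
E
```

```text
0.15 (array([0.0045, 0.0051, 0.0114]), array([ 0.0008, -0.0008,  0.0003]), np.float64(0.4283324522582853))
0.09 (array([ 0.0045,  0.0051, -0.0886]), array([ 0.0008, -0.0008,  0.0003]), np.float64(0.4283324522582853))
0.08 (array([ 0.0045,  0.0051, -0.1053]), array([ 0.0008, -0.0008,  0.0003]), np.float64(0.4283324522582853))
```

Request:
jog_arm(commands=[[[0.0045,0.005,-0.02],[0.001,-0.001,0],1],[[0.0045,0.005,-0.05],[0.001,-0.001,0],1],[[0.0045,0.005,-0.08],[0.001,-0.001,0],1],[[0.0045,0.005,-0.089],[0.001,-0.001,0],1],[[0.0045,0.005,-0.089],[0.001,-0.001,0],1],[[0.0045,0.005,-0.089],[0.001,-0.001,0],1]])

```text
t: 24.22
tool_pos: [0.6102, 0.3473, 0.146]
orientation: [0.899, 2.216, -0.369]
force: [1.5, -0.6, -0.7]
opening: 0.0286
```

```bash
python3 chk.py 17 .06
python3 - <<'E'
from fin import *
s=robot.read_state(); d=robot.read_camera('wrist')
print(proj(d,seat+[0,0,.075],s),proj(d,seat,s))
E
```

```text
24.225 [ 0.859  0.46   1.394 -0.793  1.41   0.242] [0.61020314 0.34726515 0.14602227] [ 0.8986065   2.21626067 -0.36921517] 0.028597031474980647 [ 1.52990447 -0.62665696 -0.73748852]
delta (array([-0.0005, -0.0005, -0.0511]), array([-0.0003,  0.0004,  0.0003]), np.float64(0.19781074214963623))
mouth est [0.58895204 0.36791953 0.10261578] axis [ 0.00233108  0.00171737 -0.99999581]
scene k 4.0 mouth [178. 348.] bottom [199. 194.] tip [175. 368.] seat [162. 462.]
top k 6.222222222222222 mouth [250. 253.] bottom [163. 185.] tip [262. 262.] seat [311. 300.]
[280.33045498 137.51632782] [280.33129271  68.27590267]
```

View pics/s17.png

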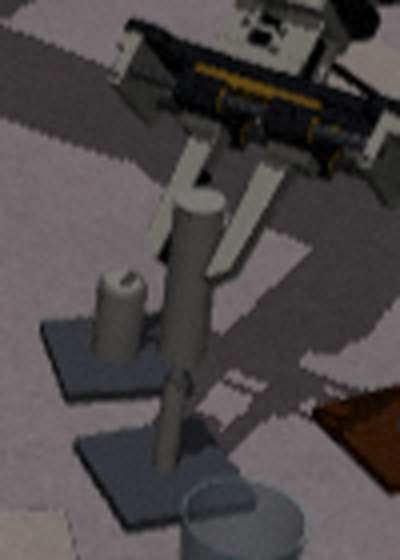

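View pics/w17.png

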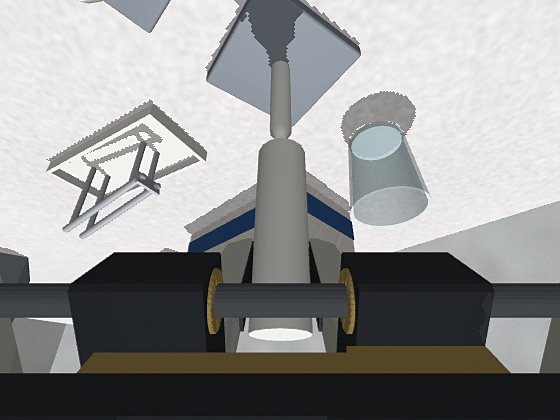

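Request:
jog_arm(commands=[[[-0.0005,-0.0005,-0.017],[0,0,0],1],[[-0.0005,-0.0005,-0.034],[0,0,0],1],[[-0.0005,-0.0005,-0.051],[0,0,0],1],[[-0.0005,-0.0005,-0.068],[0,0,0],1],[[-0.0005,-0.0005,-0.068],[0,0,0],1]])

```text
t: 25.05
tool_pos: [0.6092, 0.3462, 0.1034]
orientation: [0.898, 2.217, -0.372]
force: [-0.0, -0.3, -0.4]
opening: 0.0286
```

```bash
python3 chk.py 18 .01
```

```text
25.05 [ 0.859  0.506  1.416 -0.801  1.364  0.29 ] [0.60920152 0.34622146 0.10343392] [ 0.8979257   2.21728194 -0.37206223] 0.02863405596309477 [-0.01843055 -0.28705037 -0.40308169]
delta (array([ 0.0011,  0.0012, -0.0634]), array([-0.    ,  0.0001,  0.0003]), np.float64(0.12086433920982881))
mouth est [0.58787316 0.36680767 0.06003293] axis [ 4.67759905e-04  6.00507249e-05 -9.99999889e-01]
scene k 4.0 mouth [168. 402.] bottom [188. 255.] tip [175. 368.] seat [162. 462.]
top k 6.222222222222222 mouth [282. 278.] bottom [202. 215.] tip [262. 262.] seat [311. 300.]
```

View pics/s18.png

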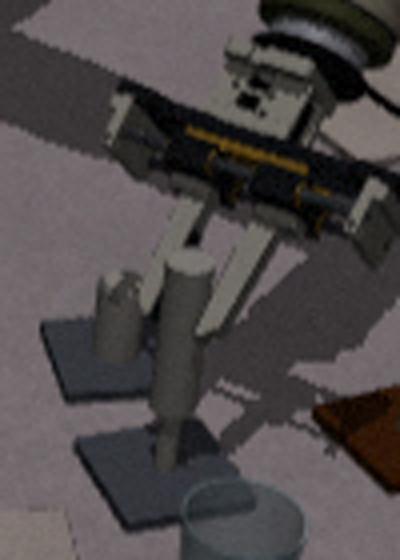

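View pics/w18.png

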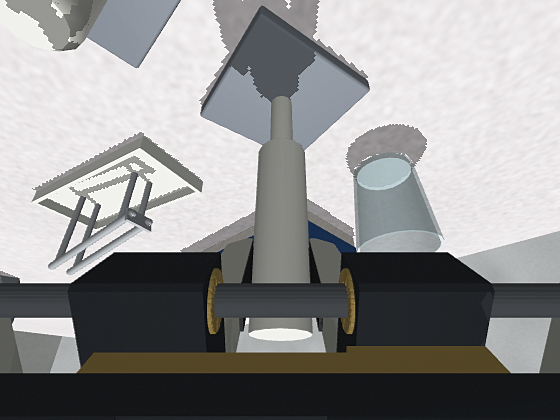

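Request:
jog_arm(commands=[[[0.001,0.001,-0.012],[0,0,0],1],[[0.001,0.001,-0.024],[0,0,0],1],[[0.001,0.001,-0.036],[0,0,0],1],[[0.001,0.001,-0.05],[0,0,0],1],[[0.001,0.001,-0.05],[0,0,0],1]])

```text
t: 25.82
tool_pos: [0.6101, 0.3471, 0.0742]
orientation: [0.898, 2.217, -0.371]
force: [0.0, -0.5, -1.5]
opening: 0.0288
```

Request:
jog_arm(commands=[[[0,0,-0.005],[0,0,0],1],[[0,0,-0.01],[0,0,0],1],[[0,0,-0.01],[0,0,0],1]])

```text
t: 26.2
tool_pos: [0.61, 0.347, 0.0679]
orientation: [0.898, 2.217, -0.371]
force: [-0.2, 0.5, -1.1]
opening: 0.0287
```

```bash
python3 chk.py 19 .0
```

```text
26.2 [ 0.859  0.554  1.423 -0.81   1.326  0.331] [0.60996107 0.34696983 0.06787066] [ 0.89809647  2.21702151 -0.37137872] 0.028710231512619963 [-0.24636743  0.46764128 -1.09929117]
delta (array([-0.0001, -0.    , -0.0208]), array([-0.0001,  0.0001,  0.0003]), np.float64(0.1300818062699118))
mouth est [0.58865196 0.36757244 0.024468  ] axis [ 9.27766044e-04  4.54985898e-04 -9.99999466e-01]
scene k 4.0 mouth [164. 447.] bottom [183. 305.] tip [175. 368.] seat [162. 462.]
top k 6.222222222222222 mouth [303. 294.] bottom [228. 235.] tip [262. 262.] seat [311. 300.]
```

View pics/s19.png

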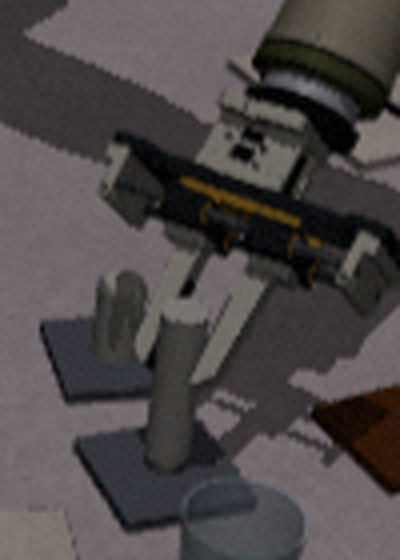

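View pics/w19.png

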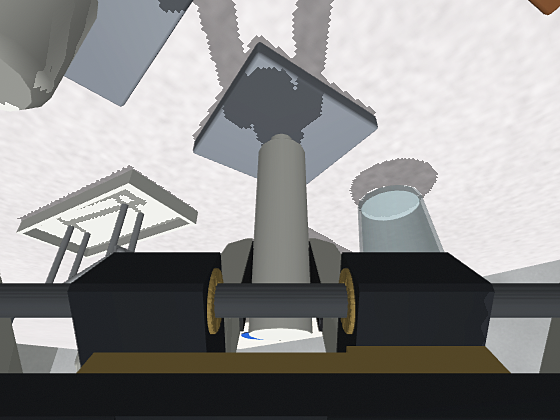

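Request:
jog_arm(commands=[[[0,0,-0.005],[0,0,0],1],[[0,0,-0.01],[0,0,0],1],[[0,0,-0.013],[0,0,0],1],[[0,0,-0.013],[0,0,0],1]])

```text
t: 26.85
tool_pos: [0.6101, 0.347, 0.0603]
orientation: [0.898, 2.217, -0.371]
force: [0.7, -0.7, -1.1]
opening: 0.0291
```

Request:
jog_arm(commands=[[[0,0,-0.003],[0,0,0],1],[[0,0,-0.004],[0,0,0],1],[[0,0,-0.004],[0,0,0],1]])

```text
t: 27.22
tool_pos: [0.61, 0.347, 0.0578]
orientation: [0.898, 2.217, -0.371]
force: [-0.2, 0.0, 0.0]
opening: 0.0285
```

Request:
jog_arm(commands=[[[0,0,-0.002],[0,0,0],1],[[0,0,-0.003],[0,0,0],1],[[0,0,-0.003],[0,0,0],1]])

```text
t: 27.6
tool_pos: [0.6102, 0.3471, 0.0564]
orientation: [0.898, 2.216, -0.371]
force: [-0.6, 0.5, 2.8]
opening: 0.0283
```

Request:
jog_arm(commands=[[[0,0,-0.002],[0,0,0],1],[[0,0,-0.003],[0,0,0],1],[[0,0,-0.003],[0,0,0],1]])

```text
t: 27.98
tool_pos: [0.6105, 0.3472, 0.0562]
orientation: [0.899, 2.215, -0.371]
force: [-4.8, -0.4, 8.9]
opening: 0.0286
```

Contact is at about 9 N with the rim on the block. I'll ease off, open the fingers, and look.

Request:
jog_arm(commands=[[[0,0,0.001],[0,0,0],1],[[0,0,0.001],[0,0,0],-0.2],[[0,0,0.001],[0,0,0],-0.2],[[0,0,0.001],[0,0,0],-0.2],[[0,0,0.001],[0,0,0],-0.2],[[0,0,0.001],[0,0,0],-0.2],[[0,0,0.001],[0,0,0],-0.2]])

```text
t: 28.85
tool_pos: [0.6105, 0.3472, 0.0569]
orientation: [0.899, 2.215, -0.37]
force: [-0.0, -0.3, 1.0]
opening: 0.0561
```

```bash
python3 chk.py 20 .0; python3 -c "
from fin import *
print(Ro.from_rotvec(robot.read_state()['orientation']).as_matrix()[:,2]*.15/.6)"
```

```text
28.85 [ 0.859  0.57   1.424 -0.815  1.315  0.346] [0.61051119 0.34724544 0.0568606 ] [ 0.89870542  2.21484077 -0.37049213] 0.05608330470325819 [-0.03901001 -0.30513962  1.01143107]
delta (array([-0.001 , -0.0005, -0.0024]), array([-0.0001,  0.0005,  0.0004]), np.float64(0.23157990307234594))
mouth est [0.58930736 0.36785929 0.01341174] axis [ 3.09861163e-03  4.51088654e-04 -9.99995098e-01]
scene k 4.0 mouth [163. 461.] bottom [182. 320.] tip [175. 368.] seat [162. 462.]
top k 6.222222222222222 mouth [309. 298.] bottom [235. 241.] tip [262. 262.] seat [311. 300.]
[ 0.12653389 -0.12280449 -0.17722367]
```

View pics/w20.png

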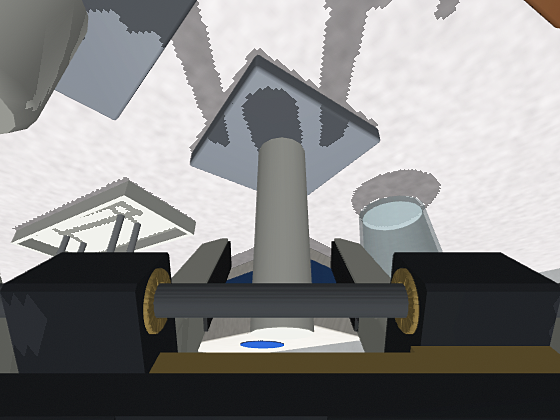

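Request:
jog_arm(commands=[[[-0.021,0.0205,0.0295],[0,0,0],-0.2],[[-0.042,0.041,0.059],[0,0,0],-0.2],[[-0.063,0.061,0.089],[0,0,0],-0.2],[[-0.095,0.092,0.133],[0,0,0],-0.2],[[-0.127,0.123,0.177],[0,0,0],-0.2],[[-0.127,0.123,0.3],[0,0,0],-0.2],[[-0.16,0.08,0.36],[0,0,0],-0.2],[[-0.25,-0.05,0.4],[0,0,0],-0.2],[[-0.25,-0.1,0.4],[0,0,0],-0.2],[[-0.25,-0.1,0.4],[0,0,0],-0.2]])

```text
t: 30.25
tool_pos: [0.4579, 0.2845, 0.2984]
orientation: [0.9, 2.215, -0.369]
force: [0.1, -0.0, -0.0]
opening: 0.056
```

Run:
```python
from fin import *
s=robot.read_state(); print(s['t'],s['tool_pos'],s['force'],s['dq'].round(3))
for c in('scene','top'): 
  d=shot(c,c+'21.png')
  im=d['pixels'][:,:,::-1]
  print(c,proj(d,seat),proj(d,seat+[0,0,.11]))
  b=(330,150,430,260) if c=='scene' else (120,170,220,260)
  cv2.imwrite(f'pics/{c}21c.png',cv2.resize(im[b[1]:b[3],b[0]:b[2]],None,fx=5,fy=5,interpolation=cv2.INTER_CUBIC))
  for n in ['bottle','beaker','glovebox','flap','tube_center']:
    for r in robot.trace(c,n)[:1]: print(n,r['p'],r['uv'])
```

```text
30.25 [0.45794556 0.28450213 0.29844558] [ 0.14623565 -0.04710926 -0.01307954] [ 0.006  0.101 -0.119  0.003 -0.032  0.011]
scene [370.43283648 235.37996747] [375.19990564 200.46086717]
bottle 0.91 [95.0, 266.5]
beaker 0.96 [389.9, 258.2]
glovebox 0.86 [297.0, 280.9]
flap 0.58 [90.1, 197.7]
tube_center 0.93 [374.8, 215.1]
top [169.95354922 218.22786058] [158.14606024 209.00255417]
bottle 0.61 [429.1, 139.9]
beaker 0.92 [161.9, 160.5]
glovebox 0.7 [249.6, 135.1]
flap 0.87 [480.5, 222.0]
tube_center 0.63 [163.3, 213.0]
```

View pics/scene21.png

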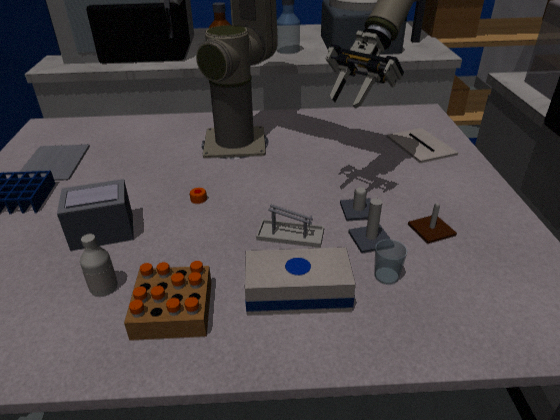

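View pics/top21.png

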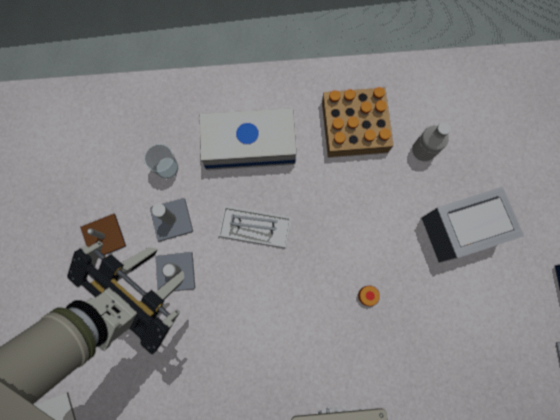

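View pics/scene21c.png

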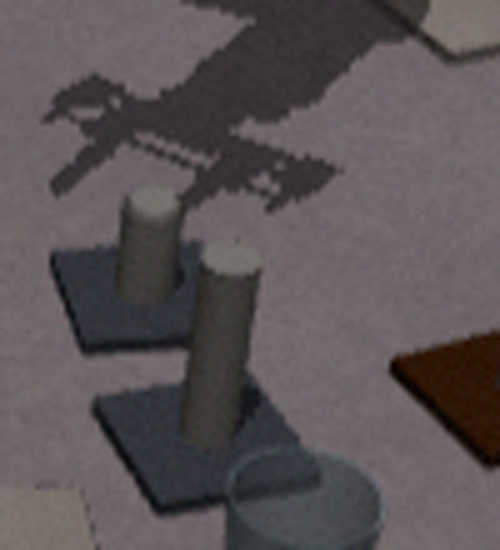

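View pics/top21c.png

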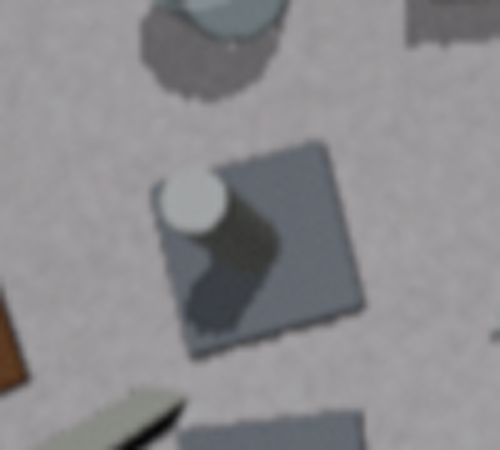

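The pictures show the tube upright on the slim peg, with its closed end at (374,201) in the scene view. The flap is shut, and the bottle, beaker and glove box are where they started. I'll let the arm settle and hand in.

Request:
jog_arm(commands=[[[0,0,0],[0,0,0],-0.2],[[0,0,0],[0,0,0],-0.2],[[0,0,0],[0,0,0],-0.2]])

```text
t: 31.22
tool_pos: [0.4606, 0.2875, 0.2965]
orientation: [0.898, 2.215, -0.371]
force: [-0.1, 0.3, 0.7]
opening: 0.0556
```

```bash
python3 -c "
from h import *
print(robot.read_state()['t']); print(robot.close_job())"
```

```text
31.225
the job is handed in; nothing more can be done
None
```

The cap is in the caps box and the tube stands mouth down over the slim peg. I handed the job in at 31.2 s of the 58 s allowed; the hand-in gave no verdict.

- **Cap:** I pushed the small orange cap through the flap. The wrist camera showed it lying flat on the box floor after release. Later pictures show the flap shut, though I judged that by eye and had no angle reading.
- **Tube:** I took it off the cradle, inverted it and lowered it until the rim met the block at about 9 N, then opened the gripper and backed away. It looks upright, with its closed end about 3 mm from where I predicted in the top view.
- **Bystanders:** The bottle, beaker and glove box show no visible movement; their positions in the pictures differ from the start only within detector noise (up to about 5 pixels). The gripper touched nothing at the end.

**What went wrong or disagreed:**
- **Missed grasps:** The first two tries at the cap failed. On the first I lifted before the fingers had closed. On the second the fingers closed above the cap, because the fingertips are really 20–26 mm behind the reported tool point. I allowed for that from then on.
- **Flap hinge:** I first read the hinge side wrongly from the top picture. The wrist view corrected it before I pushed.
- **Camera disagreement:** The scene camera placed things about 5 mm further out in x than the other two, so I relied on the wrist camera.

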